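Fetch the boxed-in stamp from the counter tray

TASK

The rubber stamp stands boxed in at the back of the wooden counter tray. First move the coin tub, the battery tub and the tape roll, upright, over to the grey-blue mat, leaving the stamp where it is; with all three on the mat, set the stamp flat on the middle of the ink pad, lengthwise along the pad; then put the two tubs and the roll each back upright on the very spot where it stood at the start. Never tip the tubs, and leave the glue stick and the correction-fluid bottle in the tray alone.

Things in the scene. Friction and masses are not known exactly. Their poses are not given: they have to be found in the camera images.
- coin_tub: Round open milky-white plastic tub, straight-sided, 64 mm diameter, 55 mm tall, coins fixed inside (about 0.16 kg). Origin: centre of its underside, z up. One of three that stand close round the stamp: one on either side of it (along the tray's y) and one in front of it (towards the tray's -x), about 10 mm off; which stands where changes. It goes back to where it stood at the start (within 15 mm).
- battery_tub: Square open milky-white plastic tub, 60 x 60 mm, 52 mm tall, with three batteries fixed inside (about 0.14 kg). Origin: centre of its underside, z up, x and y square to its walls; at the start roughly square to the tray, but it may be put back turned. It goes back to where it stood at the start (within 15 mm).
- tape_roll: Roll of brown parcel tape lying flat, 66 mm outer diameter, 38 mm open core, 48 mm tall (about 0.09 kg). Origin: centre of its underside, z up. It goes back to where it stood at the start (within 15 mm).
- stamp: Low block-shaped rubber stamp: wooden block with flat upright sides, 64 mm long (its x) x 34 mm wide (its y) x 40 mm tall, rubber face down, paper panel on top (about 0.06 kg). Origin: centre of its underside, z up. At the start its length lies along the tray's y and it is lower than the three things round it, with no room for fingers beside it until they are gone.
- tray: Shallow wooden tray fixed to the counter, 210 mm (its x) x 290 mm (its y); floor 8 mm thick, rim 10 mm wide all round rising to 20 mm above the counter. Origin: centre of its underside; x points away from the robot. The stamp stands about 30 mm behind its centre (+x); the side things about 77 mm to +y and -y of the stamp, the front thing about 62 mm to -x of it.
- mat: Flat grey-blue rubber mat fixed to the counter, 280 mm (its x) x 130 mm (its y), 4 mm thick, to the left or the right of the tray. Origin: centre of its underside; x points roughly away from the robot. The side area: room for three things in a row along x.
- inkpad: Ink pad: open steel tin fixed to the counter on the other side of the tray from the mat, 120 mm (its x) x 85 mm (its y), violet pad surface 10 mm above the counter, thin rim 3 mm wide rising to 13 mm. Origin: centre of its underside.
- glue_stick: Bystander: white glue stick with yellow cap, 24 mm diameter, 70 mm tall, standing in the tray's front left corner (-x, +y). Origin: centre of its underside. Light and easily knocked; leave it alone.
- fluid_bottle: Bystander: small white correction-fluid bottle with black cap, 30 mm diameter, 67 mm tall, standing in the tray's front right corner (-x, -y). Origin: centre of its underside. Leave it alone.

How it is judged:
By the outcome, as a careful person would: the job done as asked, in the order asked, and still so for the second after the job is handed in, with the robot touching nothing.
It also fails if it takes over 128 s, if anything falls off the work surface, if the arm or the gripper's body presses on something with over 40 N, if the wrist force passes 120 N, or if a joint passes its speed limit or range.

ROBOT

A 6-joint arm with a two-finger parallel gripper is mounted at the origin on the work surface. World frame = base frame: x ahead of the robot, y to its left, z up, the work surface at z = 0. Lengths are in m, angles in rad, forces in N, time in s.
With the tool pointing down it reaches from about 0.4 to 0.825 m from the base axis. Payload 7 kg.
Tool frame: the origin (TCP) lies between the finger pads; the fingertips stand 22 mm ahead of it and the grasp point (between the pads) lies 3 mm ahead of it; z points along the fingers, y is the direction in which the jaws open and shut (so a half turn about z gives the same grasp; the last joint's range is limited). The gripper opens to 88 mm and grips with 3 to 60 N. Pads are 19 mm wide; open, the fingers measure 130 mm over their backs; the gripper's body (78 mm by 193 mm) begins 47 mm behind the grasp point.
Start: joints at [-0.862, 0.359, 0.012, 0, -1.224, -0.288], TCP at [0.276, -0.616, 0.249] pointing down, gripper open.
Joint ranges: [-3.07, 3.07], [-1.43, 2.12], [-1.02, 1.25], [-3.03, 1.67], [-3.05, -0], [-3.03, 3.03]. Speed limits (rad/s): [2.39, 2.39, 3.01, 3.14, 3.14, 3.14].

INTERFACE

Orientations are given as [roll, pitch, yaw] about the fixed x, y, z axes, in that order (R = Rz(yaw) Ry(pitch) Rx(roll)).
In Python, from station import arm, optics gives the robot as it stands. The module is installed in compiled form; this text tells all that it offers.
- The arm moves only by the tool jog_arm, never from a script. Its argument "motion" is a list that holds one entry, the list of rows, each a list of 7 numbers: the shift along the tool's x, y, z in m, then the turn, a rotation vector about the tool's x, y, z in degrees, then the finger opening in m, from 0 to 0.0876. In form: [[[x, y, z, rx, ry, rz, grip], ...]]. A call has 1 to 8 rows; each row is the pose to reach, as a shift and turn from the pose measured when the call began, along the tool's axes at that moment; what a row does not reach only later rows make up. A row lasts 1/10 s, in which the tool goes at most 50 mm and 8.59 degrees, less where a joint would pass 70% of its speed; a pose out of reach is approached as far as the arm can. A call with a gripper value outside its range is refused whole. The fingers move at their own pace and stop on an object; "newtons" is the grip in N (left out, the last holds). Time passes only in rows, so rows that repeat a pose let the fingers close. It gives the time, the measured TCP pose, the force and the opening at its end, in the units of the state.
- arm.get_state(): the state, without advancing time (a new reading comes with each control period).
- optics.grab_frame(name): name is "scene" or "top" or "wrist"; returns the picture (400x640x3 uint8, red, green, blue); there is no depth.
- optics.camera_model(name): a dict with "mtx" (3x3 intrinsics, pixels), "R" (3x3) and "t" (3): a world point X has camera coordinates R X + t; the wrist camera has in their place "mount" (4x4, takes a point from camera to tool coordinates, whose origin is the TCP and whose axes are the flange's). Camera axes: x right, y down, z forward; pixel columns grow to the right and rows downward; lengths in m; the calibration is good to about 2 mm. A picture is of the moment at which its call begins: read the wrist's pose just before it. camera_model takes no time and is no camera call.
- arm.job_done(): hands the job in, once; it reports no verdict.
The state is a dict: "t": time; "q": joint angles; "qd": joint speeds; "joint_efforts": joint torques, N m; "eef_pos": TCP position; "ee_rot": TCP orientation; "force": force on the tool from outside, world axes, zero at the start; "moment": the same for the moment, N m; "width": finger opening in m.
Only numpy, scipy, OpenCV 4.12 (cv2) and the standard library are available. Lean on these libraries where they do the work, as an engineer would, in place of code of your own. Each camera call takes 0.05 s, during which the arm holds its last target.

## Working session

There is one attempt and no reset: what is moved stays moved. The work goes in short steps, Python scripts to look and compute and a tool call to move; the robot and the scene stay as the last step left them, time stands still between calls to the robot, and variables do not carry over. Pictures are saved under pics/ and viewed, and the job is handed in when it is done.

Besides the shell and the picture viewer there is one more tool, called after "Emit:" by a JSON object that holds its "op" and its "data", one argument or row to a line. jog_arm: Moves the arm, as the interface text tells. Its arguments: {"type":"object","properties":{"motion":{"type":"array","items":{"type":"array","items":{"type":"array","items":{"type":"number"}}}},"newtons":{"type":"number"}},"required":["motion"]}

```bash
mkdir -p pics; python3 - <<'E'
from station import arm, optics
import cv2
for n in ("scene","top","wrist"):
    cv2.imwrite(f"pics/a_{n}.png",cv2.cvtColor(optics.grab_frame(n),cv2.COLOR_RGB2BGR))
for n in ("scene","top","wrist"): print(n,optics.camera_model(n))
print(arm.get_state())
E
```

```text
scene {'mtx': array([[386.31396402,   0.        , 321.3673575 ],
       [  0.        , 386.31396402, 201.65454209],
       [  0.        ,   0.        ,   1.        ]]), 'R': array([[ 0.37669657,  0.92619655, -0.01611339],
       [ 0.51563642, -0.22410354, -0.82698047],
       [-0.76955752,  0.30321205, -0.56199971]]), 't': array([-0.20573459, -0.23162259,  1.31429269])}
top {'mtx': array([[384.70312043,   0.        , 317.28164253],
       [  0.        , 384.70312043, 193.83318289],
       [  0.        ,   0.        ,   1.        ]]), 'R': array([[-0.01842627, -0.99966426,  0.01821666],
       [-0.9931714 ,  0.01620125, -0.11553391],
       [ 0.11519998, -0.02022112, -0.99313648]]), 't': array([0.00477827, 0.53568956, 0.73493571])}
wrist {'mtx': array([[312.14076172,   0.        , 319.57023972],
       [  0.        , 312.14076172, 199.90581381],
       [  0.        ,   0.        ,   1.        ]]), 'mount': array([[ 1.24876262e-04, -9.63435230e-01, -2.67941304e-01,
         7.22658178e-02],
       [ 9.99999989e-01,  9.86534985e-05,  1.11330370e-04,
         1.42140128e-03],
       [-8.08262538e-05, -2.67941315e-01,  9.63435231e-01,
        -1.35850958e-01],
       [ 0.00000000e+00,  0.00000000e+00,  0.00000000e+00,
         1.00000000e+00]])}
{'t': 0.15, 'q': array([-8.61899539e-01,  3.59232992e-01,  1.12834019e-02, -2.42310607e-04,
       -1.22409242e+00, -2.88118157e-01]), 'qd': array([ 0.00048358, -0.00026696,  0.00241899,  0.00197025,  0.00151614,
       -0.00054659]), 'joint_efforts': array([ 2.99262232e-03, -5.83279896e+01,  2.93290204e+01,  7.00114846e+00,
        8.73089244e-03, -1.19444644e-04]), 'eef_pos': array([ 0.27557053, -0.61582348,  0.24783936]), 'ee_rot': array([ 3.14033359e+00, -1.35560159e-04, -2.72089642e+00]), 'force': array([0.01381789, 0.64389036, 0.59726982]), 'moment': array([-0.03952157,  0.02813201, -0.04555109]), 'width': 0.08759364506515485}
```

View pics/a_top.png

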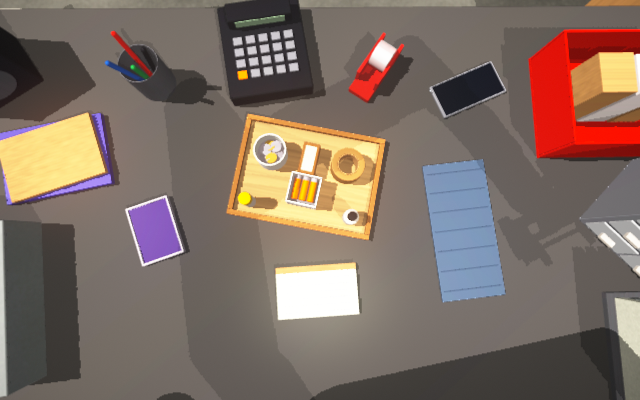

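View pics/a_scene.png

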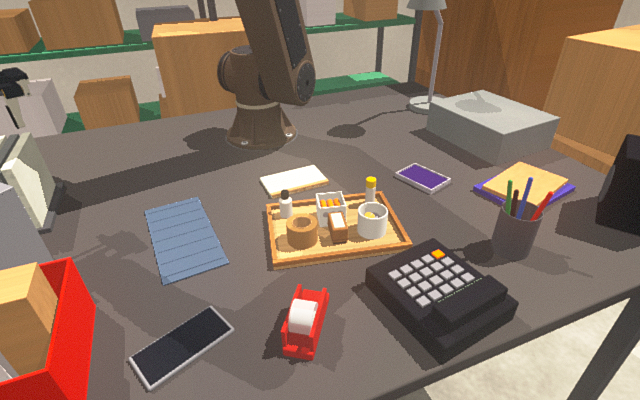

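View pics/a_wrist.png

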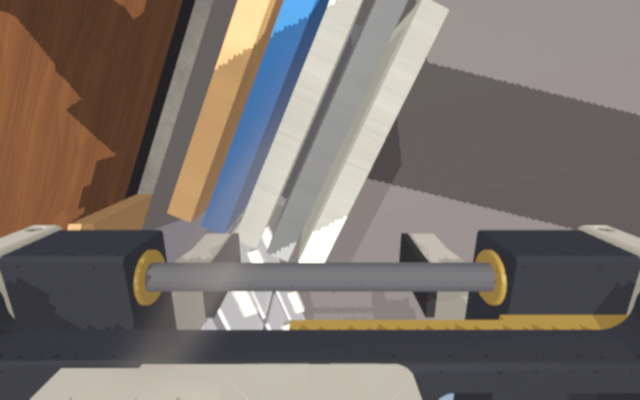

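Top view: tray about (307,177); coin tub (270,151), tape roll (348,165), battery tub in front (304,189), stamp (310,157). The mat is on the right (464,230) and the ink pad on the left (155,230). Next I'll measure these.

```bash
cat > h.py <<'E'
import numpy as np, cv2
from station import arm, optics
from scipy.spatial.transform import Rotation as Ro
def cam(n, st=None):
    m=optics.camera_model(n)
    if n!="wrist": return m["mtx"],m["R"],m["t"]
    T=np.eye(4); T[:3,:3]=Ro.from_euler('xyz',st["ee_rot"]).as_matrix(); T[:3,3]=st["eef_pos"]
    W=np.linalg.inv(T@m["mount"]); return m["mtx"],W[:3,:3],W[:3,3]
def ray(c,uv,z):
    K,R,t=c; d=R.T@np.linalg.solve(K,[uv[0],uv[1],1]); o=-R.T@t
    return o+d*(z-o[2])/d[2]
def proj(c,X):
    K,R,t=c; p=K@(R@np.asarray(X)+t); return p[:2]/p[2]
def save(n,im,s=1):
    cv2.imwrite(f"pics/{n}.png",cv2.resize(cv2.cvtColor(im,cv2.COLOR_RGB2BGR),None,fx=s,fy=s,interpolation=cv2.INTER_CUBIC))
E
python3 - <<'E'
from h import *
im=cv2.cvtColor(cv2.imread("pics/a_top.png"),cv2.COLOR_BGR2RGB)
save("crop",im[110:245,220:395],4.4)
c=cam("top"); hsv=cv2.cvtColor(im,cv2.COLOR_RGB2HSV)
def rect(mask,z,name):
    cs,_=cv2.findContours(mask,cv2.RETR_EXTERNAL,cv2.CHAIN_APPROX_NONE)
    k=max(cs,key=cv2.contourArea)[:,0,:].astype(float)
    P=np.array([ray(c,p,z)[:2] for p in k],np.float32)*1000
    print(name,cv2.minAreaRect(P), cv2.boundingRect(k.astype(np.int32)))
m=cv2.inRange(hsv,(100,70,60),(120,200,255)); m[:,:400]=0;m[:,520:]=0; rect(m,.004,"mat")
m=cv2.inRange(hsv,(122,80,40),(145,255,255)); m[:195]=0; m[:,:120]=0;m[:,190:]=0; rect(m,.010,"pad")
m=cv2.inRange(hsv,(5,90,90),(30,255,255)); m[:105]=0;m[245:]=0;m[:,:215]=0;m[:,395:]=0; rect(m,.02,"tray")
E
```

```text
mat ((462.0103759765625, -302.5777893066406), (278.7021179199219, 129.13137817382812), 5.51359748840332) (423, 160, 82, 142)
pad ((470.62060546875, 323.8446044921875), (110.617919921875, 76.25154876708984), 18.550125122070312) (129, 198, 52, 65)
tray ((574.7823486328125, 16.3006591796875), (292.2596130371094, 211.8406524658203), 78.33853912353516) (226, 113, 160, 127)
```

View pics/crop.png

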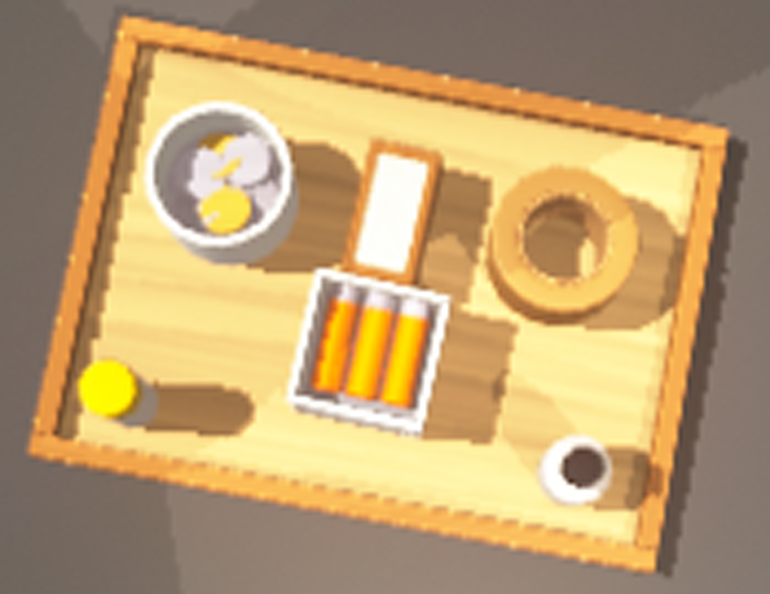

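```bash
cat >> h.py <<'E'
def rel(xyz,yawdeg,st=None):
    st=st or arm.get_state()
    R0=Ro.from_euler('xyz',st["ee_rot"]); R1=Ro.from_euler('xyz',[np.pi,0,np.radians(yawdeg)])
    d=R0.inv().apply(np.array(xyz)-st["eef_pos"]); r=np.degrees((R0.inv()*R1).as_rotvec())
    print("t %.2f"%st["t"],"pos",st["eef_pos"].round(4),"rpy",np.degrees(st["ee_rot"]).round(2),"w %.4f"%st["width"],"F",st["force"].round(1))
    print("   ->",xyz,yawdeg,": shift",d.round(4),"rot",r.round(2))
E
python3 - <<'E'
from h import *
rel([.65,.01,.28],168.3)
E
```

```text
t 0.15 pos [ 0.2756 -0.6158  0.2478] rpy [ 1.7993e+02 -1.0000e-02 -1.5590e+02] w 0.0876 F [0.  0.6 0.6]
   -> [0.65, 0.01, 0.28] 168.3 : shift [-0.5974  0.4184 -0.0317] rot [ 7.00e-02 -3.00e-02  3.58e+01]
```

Emit:
{"op": "jog_arm", "data": {
  "motion": [
    [[-0.597,0.418,-0.032,0,0,35.8,0.0876],[-0.597,0.418,-0.032,0,0,35.8,0.0876],[-0.597,0.418,-0.032,0,0,35.8,0.0876],[-0.597,0.418,-0.032,0,0,35.8,0.0876],[-0.597,0.418,-0.032,0,0,35.8,0.0876],[-0.597,0.418,-0.032,0,0,35.8,0.0876],[-0.597,0.418,-0.032,0,0,35.8,0.0876],[-0.597,0.418,-0.032,0,0,35.8,0.0876]]
  ]
}}

```text
t: 0.95
eef_pos: [0.4763, -0.2802, 0.2657]
ee_rot: [3.141, -0.001, 2.938]
force: [1.4, -0.7, -0.4]
width: 0.088
```

```bash
python3 - <<'E'
from h import *
rel([.65,.01,.28],168.3)
E
```

```text
t 0.95 pos [ 0.4763 -0.2802  0.2657] rpy [ 1.7994e+02 -4.0000e-02  1.6831e+02] w 0.0880 F [ 1.4 -0.7 -0.4]
   -> [0.65, 0.01, 0.28] 168.3 : shift [-0.1113  0.3194 -0.014 ] rot [ 0.06 -0.04  0.01]
```

Emit:
{"op": "jog_arm", "data": {
  "motion": [
    [[-0.111,0.319,-0.014,0,0,0,0.0876],[-0.111,0.319,-0.014,0,0,0,0.0876],[-0.111,0.319,-0.014,0,0,0,0.0876],[-0.111,0.319,-0.014,0,0,0,0.0876],[-0.111,0.319,-0.014,0,0,0,0.0876],[-0.111,0.319,-0.014,0,0,0,0.0876],[-0.111,0.319,-0.014,0,0,0,0.0876],[-0.111,0.319,-0.014,0,0,0,0.0876]]
  ]
}}

```text
t: 1.75
eef_pos: [0.6514, 0.0138, 0.2786]
ee_rot: [3.141, -0.002, 2.941]
force: [0.0, -0.6, -0.1]
width: 0.0872
```

```bash
python3 - <<'E'
from h import *
import pickle
st=arm.get_state(); im=optics.grab_frame("wrist"); save("w1",im); pickle.dump((st,im),open("w1.pkl","wb"))
rel([.65,.01,.28],168.3)
E
```

```text
t 1.80 pos [0.6503 0.012  0.2787] rpy [ 1.7997e+02 -1.2000e-01  1.6847e+02] w 0.0872 F [-0.6  0.6 -0. ]
   -> [0.65, 0.01, 0.28] 168.3 : shift [-0.0001 -0.002  -0.0013] rot [ 0.03 -0.12  0.17]
```

View pics/w1.png

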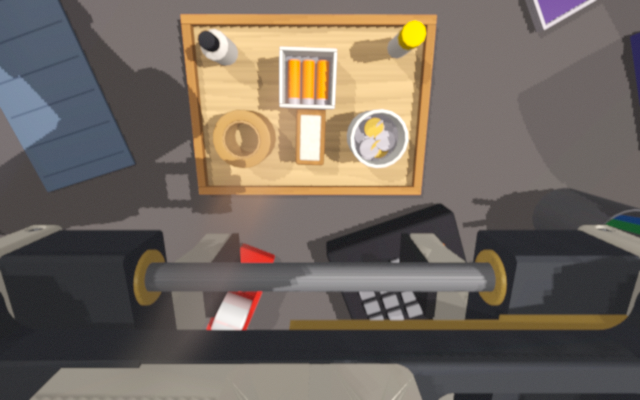

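The wrist view shows everything clearly: tape (242,139), coin tub (378,138), battery tub (307,78), stamp (310,137). The stamp's length looks to be along tray x here. The text says y, so I'll measure it.

```bash
python3 - <<'E'
from h import *
import pickle
st,im=pickle.load(open("w1.pkl","rb")); save("w1c",im[0:205,170:450],2.8)
E
```

```text
(no output)
```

View pics/w1c.png

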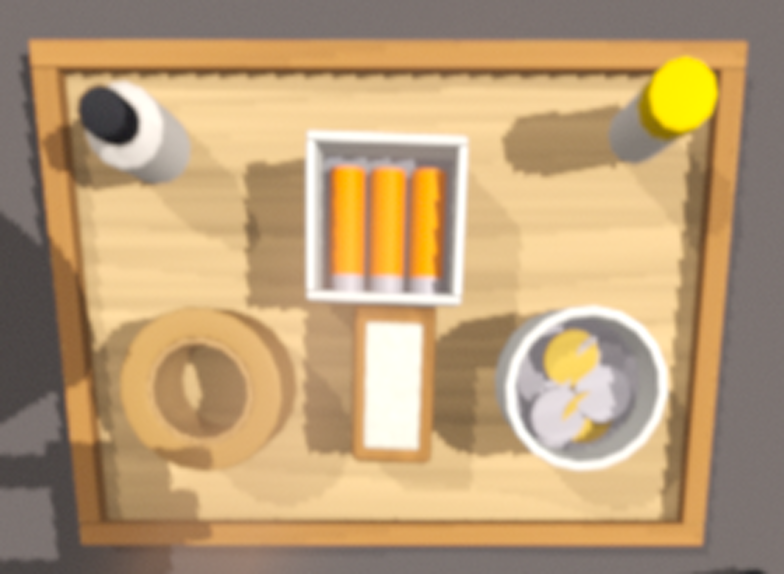

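```bash
python3 - <<'E'
from h import *
import pickle
st,im=pickle.load(open("w1.pkl","rb")); c=cam("wrist",st)
a=np.radians(-11.66); tc=np.array([.5748,.0163])
Rt=np.array([[np.cos(a),np.sin(a)],[-np.sin(a),np.cos(a)]])
def P(n,pts,z):
    W=np.array([ray(c,np.array(p)/2.8+[170,0],z)[:2] for p in pts])
    m=W.mean(0); print(n,m.round(4),"tray",(Rt@(m-tc)).round(4)); return W
W=P("tapeL/R/T/B",[(121,388),(282,388),(202,309),(202,468)],.056); print(np.linalg.norm(W[0]-W[1]),np.linalg.norm(W[2]-W[3]))
W=P("coin",[(503,388),(667,388),(585,307),(585,468)],.063); print(np.linalg.norm(W[0]-W[1]),np.linalg.norm(W[2]-W[3]))
def q(W):
    for i in range(4):
        d=W[i]-W[(i+1)%4]; print("   ",np.linalg.norm(d).round(4),(np.degrees(np.arctan2(d[1],d[0]))%180).round(1))
q(P("batt",[(307,131),(467,137),(461,303),(307,298)],.060))
q(P("panel",[(366,322),(424,322),(420,451),(363,447)],.048))
q(P("block",[(359,306),(434,306),(431,460),(354,458)],.048))
q(P("tray",[(29,40),(748,42),(703,545),(82,545)],.02))
# top cam
c=cam("top")
def Q(n,pts,z):
    W=np.array([ray(c,np.array(p)/4.4+[220,110],z)[:2] for p in pts]); m=W.mean(0); print("TOP",n,m.round(4),"tray",(Rt@(m-tc)).round(4)); return W
Q("coin",[(146,176),(293,176),(219,102),(219,246)],.063)
Q("tape",[(489,240),(639,240),(564,165),(564,312)],.056)
q(Q("batt",[(318,268),(451,297),(420,432),(290,402)],.06))
q(Q("block",[(375,140),(441,153),(415,284),(345,270)],.048))
E
```

```text
tapeL/R/T/B [ 0.5899 -0.0619] tray [ 0.0306 -0.0735]
0.06496923378173787 0.06334676720691135
coin [0.6198 0.0887] tray [0.0294 0.08  ]
0.06494686669875778 0.06282748222469556
batt [0.5423 0.0244] tray [-0.0335  0.0013]
    0.0594 76.6
    0.0592 167.1
    0.0599 76.7
    0.0593 166.6
panel [0.6049 0.0138] tray [0.03   0.0036]
    0.0235 78.5
    0.0524 166.8
    0.024 74.5
    0.0507 166.2
block [0.604  0.0145] tray [0.029  0.0041]
    0.0302 78.5
    0.0624 167.6
    0.0325 77.0
    0.0616 165.5
tray [0.5752 0.0182] tray [-0.     0.002]
    0.2893 78.4
    0.2092 168.5
    0.2895 78.5
    0.2097 168.5
TOP coin [0.6191 0.0861] tray [0.0293 0.0773]
TOP tape [ 0.5896 -0.0652] tray [ 0.031  -0.0769]
TOP batt [0.5413 0.0213] tray [-0.0338 -0.0019]
    0.0596 76.7
    0.0608 166.1
    0.0579 76.0
    0.0601 167.7
TOP block [0.6048 0.0097] tray [ 0.0307 -0.0004]
    0.0302 77.8
    0.0607 167.9
    0.0318 77.7
    0.0607 166.4
```

Both views agree to about 3 mm. The stamp's length really is along tray x, at about -13°, so I'll follow the measurement. The battery tub stands only 1–2 mm in front of the stamp, so it needs to be lifted straight up.

```bash
python3 - <<'E'
from h import *
rel([.541,.0228,.12],166.7)
E
```

```text
t 1.80 pos [0.6503 0.012  0.2787] rpy [ 1.7997e+02 -1.2000e-01  1.6847e+02] w 0.0872 F [-0.6  0.6 -0. ]
   -> [0.541, 0.0228, 0.12] 166.7 : shift [ 0.1089 -0.0113  0.159 ] rot [ 0.02 -0.12  1.77]
```

Emit:
{"op": "jog_arm", "data": {
  "motion": [
    [[0.109,-0.011,0.08,0,0,1.8,0.0876],[0.109,-0.011,0.159,0,0,1.8,0.0876],[0.109,-0.011,0.159,0,0,1.8,0.0876],[0.109,-0.011,0.159,0,0,1.8,0.0876],[0.109,-0.011,0.159,0,0,1.8,0.0876],[0.109,-0.011,0.159,0,0,1.8,0.0876],[0.109,-0.011,0.159,0,0,1.8,0.0876]]
  ],
  "newtons": 15
}}

```text
t: 2.5
eef_pos: [0.5423, 0.023, 0.1212]
ee_rot: [3.14, 0.0, 2.909]
force: [-0.2, 0.2, 0.9]
width: 0.0877
```

```bash
python3 - <<'E'
from h import *
save("w2",optics.grab_frame("wrist"))
rel([.541,.0228,.048],166.7)
E
```

```text
t 2.55 pos [0.5425 0.0231 0.1214] rpy [1.7990e+02 2.0000e-02 1.6665e+02] w 0.0877 F [ 0.7 -0.2 -0. ]
   -> [0.541, 0.0228, 0.048] 166.7 : shift [ 0.0014 -0.0008  0.0734] rot [ 0.1   0.02 -0.05]
```

View pics/w2.png

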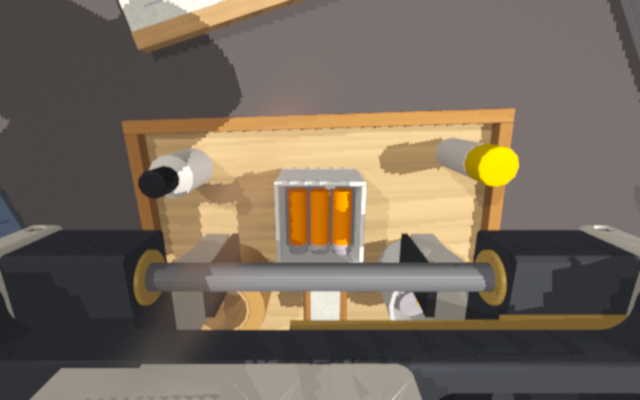

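The battery tub (320,215) is centred between the fingers (235 and 405). I'll go down and close, then lift.

Emit:
{"op": "jog_arm", "data": {
  "motion": [
    [[0.001,-0.001,0.04,0,0,0,0.0876],[0.001,-0.001,0.073,0,0,0,0.0876],[0.001,-0.001,0.073,0,0,0,0.0876],[0.001,-0.001,0.073,0,0,0,0.05],[0.001,-0.001,0.073,0,0,0,0.05],[0.001,-0.001,0.073,0,0,0,0.05],[0.001,-0.001,0.073,0,0,0,0.05],[0.001,-0.001,0.073,0,0,0,0.05]]
  ],
  "newtons": 15
}}

```text
t: 3.35
eef_pos: [0.5421, 0.0228, 0.0496]
ee_rot: [3.139, 0.002, 2.909]
force: [-1.4, 1.2, 7.8]
width: 0.0598
```

```bash
python3 - <<'E'
from h import *
rel([.541,.0228,.15],166.7)
rel([.3774,-.3107,.15],-174.5)
E
```

```text
t 3.35 pos [0.5421 0.0228 0.0496] rpy [1.7984e+02 1.2000e-01 1.6668e+02] w 0.0598 F [-1.4  1.2  7.8]
   -> [0.541, 0.0228, 0.15] 166.7 : shift [ 0.0009  0.     -0.1004] rot [ 0.16  0.12 -0.02]
t 3.35 pos [0.5421 0.0228 0.0496] rpy [1.7984e+02 1.2000e-01 1.6668e+02] w 0.0598 F [-1.4  1.2  7.8]
   -> [0.3774, -0.3107, 0.15] -174.5 : shift [ 0.0832 -0.3622 -0.1016] rot [  0.14   0.15 -18.82]
```

Emit:
{"op": "jog_arm", "data": {
  "motion": [
    [[0,0,-0.03,0,0,0,0.05],[0,0,-0.07,0,0,0,0.05],[0,0,-0.1,0,0,0,0.05],[0,0,-0.1,0,0,0,0.05],[0.01,-0.04,-0.1,0,0,-2,0.05],[0.02,-0.08,-0.1,0,0,-4,0.05],[0.03,-0.12,-0.1,0,0,-6,0.05],[0.04,-0.16,-0.1,0,0,-8,0.05]]
  ],
  "newtons": 20
}}

```text
t: 4.15
eef_pos: [0.4645, -0.1249, 0.1486]
ee_rot: [3.139, 0.002, 3.05]
force: [0.8, -0.6, -2.1]
width: 0.0602
```

```bash
python3 - <<'E'
from h import *
rel([.3774,-.3107,.12],-174.5)
E
```

```text
t 4.15 pos [ 0.4645 -0.1249  0.1486] rpy [1.7985e+02 1.0000e-01 1.7478e+02] w 0.0602 F [ 0.8 -0.6 -2.1]
   -> [0.3774, -0.3107, 0.12] -174.5 : shift [ 0.0699 -0.193   0.028 ] rot [  0.14   0.11 -10.72]
```

Emit:
{"op": "jog_arm", "data": {
  "motion": [
    [[0.015,-0.04,0,0,0,-2,0.05],[0.03,-0.08,0,0,0,-4,0.05],[0.045,-0.12,0,0,0,-7,0.05],[0.06,-0.16,0.01,0,0,-10,0.05],[0.07,-0.193,0.028,0,0,-10.7,0.05],[0.07,-0.193,0.028,0,0,-10.7,0.05],[0.07,-0.193,0.028,0,0,-10.7,0.05]]
  ]
}}

```text
t: 4.85
eef_pos: [0.3761, -0.3111, 0.119]
ee_rot: [3.138, 0.0, -3.049]
force: [0.8, 0.0, -2.4]
width: 0.0604
```

```bash
python3 - <<'E'
from h import *
rel([.3774,-.3107,.047],-174.5)
save("w3",optics.grab_frame("wrist"))
E
```

```text
t 4.85 pos [ 0.3761 -0.3111  0.119 ] rpy [ 1.7981e+02  2.0000e-02 -1.7467e+02] w 0.0604 F [ 0.8  0.  -2.4]
   -> [0.3774, -0.3107, 0.047] -174.5 : shift [-0.0013  0.      0.072 ] rot [ 0.19  0.02 -0.17]
```

View pics/w3.png

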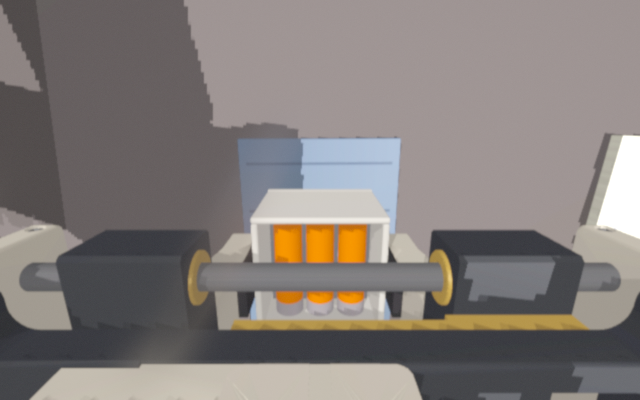

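The tub is level and centred over the near end of the mat (239–399 px across). Lowering and releasing it.

Emit:
{"op": "jog_arm", "data": {
  "motion": [
    [[-0.001,0,0.03,0,0,0,0.05],[-0.001,0,0.055,0,0,0,0.05],[-0.001,0,0.066,0,0,0,0.05],[-0.001,0,0.072,0,0,0,0.05],[-0.001,0,0.072,0,0,0,0.05],[-0.001,0,0.073,0,0,0,0.0876],[-0.001,0,0.073,0,0,0,0.0876],[-0.001,0,0.073,0,0,0,0.0876]]
  ]
}}

```text
t: 5.7
eef_pos: [0.3787, -0.3106, 0.0475]
ee_rot: [3.14, 0.003, -3.047]
force: [-0.1, -0.2, 1.0]
width: 0.0784
```

```bash
python3 - <<'E'
from h import *
rel([.3774,-.3107,.14],-174.5)
E
```

```text
t 5.70 pos [ 0.3787 -0.3106  0.0475] rpy [ 179.89    0.18 -174.58] w 0.0784 F [-0.1 -0.2  1. ]
   -> [0.3774, -0.3107, 0.14] -174.5 : shift [ 0.001   0.0002 -0.0925] rot [ 0.11  0.18 -0.08]
```

```bash
python3 - <<'E'
from h import *
rel([.5897,-.0635,.125],-101.7)
E
```

```text
t 5.70 pos [ 0.3787 -0.3106  0.0475] rpy [ 179.89    0.18 -174.58] w 0.0784 F [-0.1 -0.2  1. ]
   -> [0.5897, -0.0635, 0.125] -101.7 : shift [-0.2336  0.2262 -0.0764] rot [-2.000e-02  2.200e-01 -7.288e+01]
```

Emit:
{"op": "jog_arm", "data": {
  "motion": [
    [[0,0,-0.01,0,0,0,0.0876],[0,0,-0.05,0,0,0,0.0876],[0,0,-0.092,0,0,0,0.0876],[0,0,-0.092,0,0,0,0.0876]]
  ]
}}

```text
t: 6.1
eef_pos: [0.3816, -0.3124, 0.146]
ee_rot: [-3.138, 0.012, -3.046]
force: [0.7, -0.1, 0.3]
width: 0.0878
```

```bash
python3 - <<'E'
from h import *
rel([.5897,-.0635,.125],-101.7)
E
```

```text
t 6.10 pos [ 0.3816 -0.3124  0.146 ] rpy [-179.8     0.69 -174.51] w 0.0878 F [ 0.7 -0.1  0.3]
   -> [0.5897, -0.0635, 0.125] -101.7 : shift [-0.2307  0.2279  0.023 ] rot [ -0.61   0.47 -72.81]
```

Emit:
{"op": "jog_arm", "data": {
  "motion": [
    [[-0.03,0.03,0,0,0,-8,0.0876],[-0.06,0.06,0,0,0,-16,0.0876],[-0.09,0.09,0,0,0,-24,0.0876],[-0.12,0.12,0,0,0,-32,0.0876],[-0.15,0.15,0,0,0,-40,0.0876],[-0.18,0.18,0.01,0,0,-48,0.0876],[-0.21,0.21,0.015,0,0,-56,0.0876],[-0.2307,0.228,0.023,0,0,-64,0.0876]]
  ]
}}

```text
t: 6.9
eef_pos: [0.5916, -0.0612, 0.126]
ee_rot: [-3.127, 0.003, -1.921]
force: [0.3, 0.1, -0.1]
width: 0.0873
```

```bash
python3 - <<'E'
from h import *
rel([.5897,-.0635,.12],-101.7)
E
```

```text
t 6.90 pos [ 0.5916 -0.0612  0.126 ] rpy [-1.7919e+02  1.7000e-01 -1.1009e+02] w 0.0873 F [ 0.3  0.1 -0.1]
   -> [0.5897, -0.0635, 0.12] -101.7 : shift [0.0029 0.0011 0.006 ] rot [-0.82  0.11 -8.39]
```

Emit:
{"op": "jog_arm", "data": {
  "motion": [
    [[0.003,0.001,0.006,-0.8,0.1,-8.4,0.0876],[0.003,0.001,0.006,-0.8,0.1,-8.4,0.0876],[0.003,0.001,0.006,-0.8,0.1,-8.4,0.0876]]
  ]
}}

```text
t: 7.2
eef_pos: [0.5895, -0.0639, 0.1205]
ee_rot: [-3.141, 0.0, -1.779]
force: [-0.3, -0.2, -0.3]
width: 0.0878
```

```bash
python3 - <<'E'
from h import *
save("w4",optics.grab_frame("wrist"))
rel([.5897,-.0635,.046],-101.7)
E
```

```text
t 7.25 pos [ 0.5895 -0.0641  0.1207] rpy [-1.7994e+02  1.0000e-02 -1.0196e+02] w 0.0875 F [ 0.4  0.4 -0.4]
   -> [0.5897, -0.0635, 0.046] -101.7 : shift [-0.0006  0.      0.0747] rot [-0.06  0.01 -0.26]
```

View pics/w4.png

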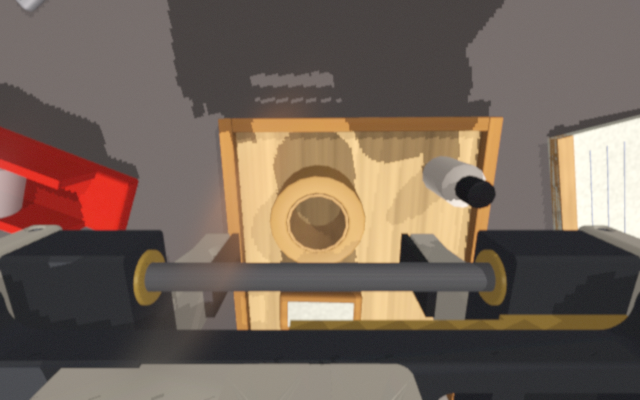

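The tape roll (318,222) is centred between the fingers. Going down to grip it.

Emit:
{"op": "jog_arm", "data": {
  "motion": [
    [[0,0,0.04,0,0,0,0.0876],[0,0,0.074,0,0,0,0.0876],[0,0,0.074,0,0,0,0.0876],[0,0,0.074,0,0,0,0.055],[0,0,0.074,0,0,0,0.055],[0,0,0.074,0,0,0,0.055],[0,0,0.074,0,0,0,0.055],[0,0,0.074,0,0,0,0.055]]
  ],
  "newtons": 15
}}

```text
t: 8.05
eef_pos: [0.5908, -0.064, 0.0486]
ee_rot: [-3.138, 0.001, -1.779]
force: [-1.1, -0.3, 6.8]
width: 0.0672
```

```bash
python3 - <<'E'
from h import *
rel([.5897,-.0635,.15],-101.7)
rel([.5466,-.2945,.15],-174.5)
E
```

```text
t 8.05 pos [ 0.5908 -0.064   0.0486] rpy [-1.7977e+02  6.0000e-02 -1.0195e+02] w 0.0672 F [-1.1 -0.3  6.8]
   -> [0.5897, -0.0635, 0.15] -101.7 : shift [-0.0004  0.0008 -0.1014] rot [-0.23  0.06 -0.25]
t 8.05 pos [ 0.5908 -0.064   0.0486] rpy [-1.7977e+02  6.0000e-02 -1.0195e+02] w 0.0672 F [-1.1 -0.3  6.8]
   -> [0.5466, -0.2945, 0.15] -174.5 : shift [ 0.2345 -0.0049 -0.1016] rot [-0.16  0.2  72.55]
```

Emit:
{"op": "jog_arm", "data": {
  "motion": [
    [[0,0,0,0,0,0,0.055],[0,0,-0.03,0,0,0,0.055],[0,0,-0.07,0,0,0,0.055],[0,0,-0.102,0,0,0,0.055],[0.02,0,-0.102,0,0,7,0.055],[0.05,0,-0.102,0,0,15,0.055],[0.08,0,-0.102,0,0,23,0.055],[0.11,0,-0.102,0,0,31,0.055]]
  ],
  "newtons": 20
}}

```text
t: 8.85
eef_pos: [0.5672, -0.1724, 0.1509]
ee_rot: [-3.138, 0.004, -2.326]
force: [0.4, -0.3, -1.4]
width: 0.0668
```

```bash
python3 - <<'E'
from h import *
rel([.5466,-.2945,.12],-174.5)
E
```

```text
t 8.85 pos [ 0.5672 -0.1724  0.1509] rpy [-179.82    0.2  -133.26] w 0.0668 F [ 0.4 -0.3 -1.4]
   -> [0.5466, -0.2945, 0.12] -174.5 : shift [ 0.1031 -0.0686  0.0308] rot [-0.1   0.26 41.24]
```

Emit:
{"op": "jog_arm", "data": {
  "motion": [
    [[0.025,-0.015,0,0,0,8,0.055],[0.05,-0.03,0,0,0,16,0.055],[0.075,-0.045,0,0,0,24,0.055],[0.1,-0.065,0.01,0,0,32,0.055],[0.103,-0.069,0.03,0,0,40,0.055],[0.103,-0.069,0.031,0,0,41.2,0.055],[0.103,-0.069,0.031,0,0,41.2,0.055]]
  ]
}}

```text
t: 9.55
eef_pos: [0.5465, -0.2945, 0.1196]
ee_rot: [3.141, 0.003, -3.042]
force: [-0.1, 0.3, -0.2]
width: 0.0666
```

```bash
python3 - <<'E'
from h import *
rel([.5466,-.2945,.0455],-174.5)
E
```

```text
t 9.55 pos [ 0.5465 -0.2945  0.1196] rpy [ 179.98    0.19 -174.31] w 0.0666 F [-0.1  0.3 -0.2]
   -> [0.5466, -0.2945, 0.0455] -174.5 : shift [ 0.0002 -0.0001  0.0741] rot [0.02 0.19 0.19]
```

Emit:
{"op": "jog_arm", "data": {
  "motion": [
    [[0,0,0.03,0,0,0,0.055],[0,0,0.055,0,0,0,0.055],[0,0,0.067,0,0,0,0.055],[0,0,0.074,0,0,0,0.055],[0,0,0.074,0,0,0,0.055],[0,0,0.074,0,0,0,0.0876],[0,0,0.074,0,0,0,0.0876],[0,0,0.074,0,0,0,0.0876]]
  ]
}}

```text
t: 10.35
eef_pos: [0.5474, -0.2946, 0.0467]
ee_rot: [-3.141, 0.005, -3.042]
force: [-0.4, 2.0, -0.3]
width: 0.0846
```

Emit:
{"op": "jog_arm", "data": {
  "motion": [
    [[0,0,-0.01,0,0,0,0.0876],[0,0,-0.05,0,0,0,0.0876],[0,0,-0.095,0,0,0,0.0876],[0,0,-0.095,0,0,0,0.0876]]
  ]
}}

```text
t: 10.75
eef_pos: [0.5507, -0.2961, 0.1497]
ee_rot: [-3.136, 0.016, -3.041]
force: [0.9, 0.3, -0.3]
width: 0.0873
```

```bash
python3 - <<'E'
from h import *
rel([.6192,.0874,.125],-101.7)
save("w5",optics.grab_frame("wrist"))
E
```

```text
t 10.75 pos [ 0.5507 -0.2961  0.1497] rpy [-179.69    0.89 -174.21] w 0.0873 F [ 0.9  0.3 -0.3]
   -> [0.6192, 0.0874, 0.125] -101.7 : shift [-0.1065  0.3748  0.0243] rot [ -0.84   0.57 -72.51]
```

View pics/w5.png

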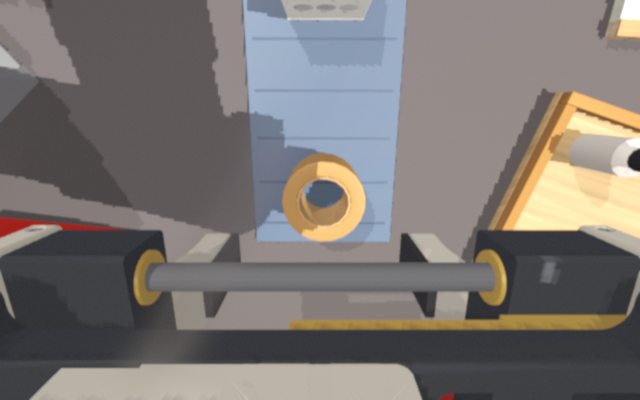

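The tape roll stands on the far part of the mat (323,198). The coin tub is next.

Emit:
{"op": "jog_arm", "data": {
  "motion": [
    [[-0.013,0.045,0,0,0,-8,0.0876],[-0.026,0.09,0,0,0,-16,0.0876],[-0.039,0.135,0,0,0,-24,0.0876],[-0.052,0.18,0,0,0,-32,0.0876],[-0.065,0.225,0,0,0,-40,0.0876],[-0.078,0.27,0,0,0,-48,0.0876],[-0.091,0.315,0.01,0,0,-56,0.0876],[-0.103,0.36,0.02,0,0,-64,0.0876]]
  ]
}}

```text
t: 11.6
eef_pos: [0.616, 0.075, 0.1268]
ee_rot: [-3.128, 0.003, -1.919]
force: [1.1, -0.0, 0.3]
width: 0.0876
```

```bash
python3 - <<'E'
from h import *
rel([.6192,.0874,.125],-101.7)
E
```

```text
t 11.60 pos [0.616  0.075  0.1268] rpy [-1.7925e+02  1.7000e-01 -1.0993e+02] w 0.0876 F [ 1.1 -0.   0.3]
   -> [0.6192, 0.0874, 0.125] -101.7 : shift [-0.0128  0.0012  0.0018] rot [-0.76  0.12 -8.23]
```

Emit:
{"op": "jog_arm", "data": {
  "motion": [
    [[-0.013,0.001,0.002,-0.8,0.1,-8.2,0.0876],[-0.013,0.001,0.002,-0.8,0.1,-8.2,0.0876],[-0.013,0.001,0.002,-0.8,0.1,-8.2,0.0876],[-0.013,0.001,0.002,-0.8,0.1,-8.2,0.0876]]
  ]
}}

```text
t: 12.0
eef_pos: [0.6191, 0.0866, 0.1249]
ee_rot: [3.141, 0.0, -1.779]
force: [0.2, -0.3, 0.5]
width: 0.0881
```

```bash
python3 - <<'E'
from h import *
save("w6",optics.grab_frame("wrist"))
rel([.6192,.0874,.050],-101.7)
E
```

```text
t 12.05 pos [0.6192 0.0864 0.1251] rpy [ 1.7998e+02  2.0000e-02 -1.0192e+02] w 0.0878 F [-0.4  0.7 -0.7]
   -> [0.6192, 0.0874, 0.05] -101.7 : shift [-0.001   0.0002  0.0751] rot [ 0.02  0.02 -0.22]
```

View pics/w6.png

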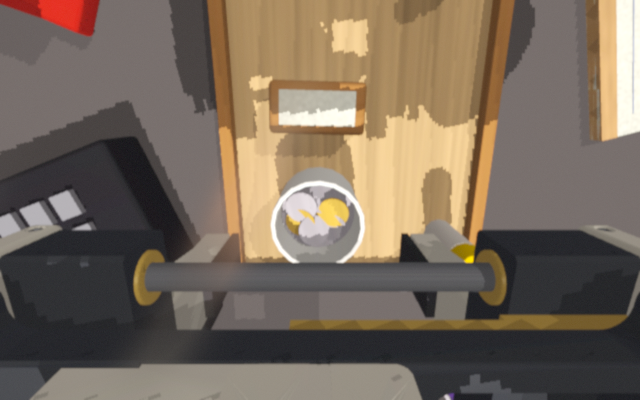

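The coin tub (318,225) is centred. The glue stick (455,245) is near the right finger, so I'll check that clearance before going down.

```bash
python3 - <<'E'
from h import *
c=cam("top"); a=np.radians(-11.66); Rt=np.array([[np.cos(a),np.sin(a)],[-np.sin(a),np.cos(a)]])
for n,p in (("glue",(109,389)),("bottle",(583,466))):
    W=ray(c,np.array(p)/4.4+[220,110],.077)[:2]; print(n,W,Rt@(W-[.575,.017]))
E
```

```text
glue [0.5239843  0.13155333] [-0.07311459  0.10187897]
bottle [ 0.48792702 -0.06838537] [-0.06801946 -0.10122114]
```

Emit:
{"op": "jog_arm", "data": {
  "motion": [
    [[-0.001,0,0.04,0,0,0,0.0876],[-0.001,0,0.075,0,0,0,0.0876],[-0.001,0,0.075,0,0,0,0.0876],[-0.001,0,0.075,0,0,0,0.055],[-0.001,0,0.075,0,0,0,0.055],[-0.001,0,0.075,0,0,0,0.055],[-0.001,0,0.075,0,0,0,0.055],[-0.001,0,0.075,0,0,0,0.055]]
  ],
  "newtons": 15
}}

```text
t: 12.85
eef_pos: [0.6203, 0.0877, 0.0518]
ee_rot: [-3.14, 0.002, -1.779]
force: [-1.4, 0.2, 7.4]
width: 0.0629
```

```bash
python3 - <<'E'
from h import *
rel([.462,-.3026,.16],-174.5)
E
```

```text
t 12.85 pos [0.6203 0.0877 0.0518] rpy [-1.799e+02  9.000e-02 -1.019e+02] w 0.0629 F [-1.4  0.2  7.4]
   -> [0.462, -0.3026, 0.16] -174.5 : shift [ 0.4144  0.0742 -0.109 ] rot [-3.00e-02  1.50e-01  7.26e+01]
```

Emit:
{"op": "jog_arm", "data": {
  "motion": [
    [[0,0,-0.01,0,0,0,0.055],[0,0,-0.04,0,0,0,0.055],[0,0,-0.08,0,0,0,0.055],[0,0,-0.109,0,0,0,0.055],[0.03,0.005,-0.109,0,0,6,0.055],[0.07,0.012,-0.109,0,0,13,0.055],[0.11,0.02,-0.109,0,0,20,0.055],[0.15,0.027,-0.109,0,0,27,0.055]]
  ],
  "newtons": 20
}}

```text
t: 13.65
eef_pos: [0.5617, -0.0547, 0.1613]
ee_rot: [-3.141, 0.003, -2.254]
force: [0.7, -0.1, -1.6]
width: 0.0626
```

```bash
python3 - <<'E'
from h import *
rel([.462,-.3026,.16],-174.5)
E
```

```text
t 13.65 pos [ 0.5617 -0.0547  0.1613] rpy [-1.7994e+02  1.6000e-01 -1.2915e+02] w 0.0626 F [ 0.7 -0.1 -1.6]
   -> [0.462, -0.3026, 0.16] -174.5 : shift [ 0.2552 -0.0792  0.0007] rot [1.000e-02 1.700e-01 4.535e+01]
```

Emit:
{"op": "jog_arm", "data": {
  "motion": [
    [[0.04,-0.012,0,0,0,7,0.055],[0.08,-0.025,0,0,0,14,0.055],[0.12,-0.037,0,0,0,21,0.055],[0.16,-0.05,0,0,0,28,0.055],[0.2,-0.062,0,0,0,36,0.055],[0.24,-0.075,0,0,0,43,0.055],[0.255,-0.079,0.001,0,0,45.3,0.055],[0.255,-0.079,0.03,0,0,45.3,0.055]]
  ]
}}

```text
t: 14.45
eef_pos: [0.4634, -0.305, 0.1342]
ee_rot: [-3.14, 0.009, -3.048]
force: [1.0, 1.1, -2.8]
width: 0.0627
```

```bash
python3 - <<'E'
from h import *
rel([.462,-.3026,.0485],-174.5)
save("w7",optics.grab_frame("wrist"))
E
```

```text
t 14.45 pos [ 0.4634 -0.305   0.1342] rpy [-179.89    0.52 -174.64] w 0.0627 F [ 1.   1.1 -2.8]
   -> [0.462, -0.3026, 0.0485] -174.5 : shift [0.0019 0.0027 0.0856] rot [-0.12  0.52 -0.14]
```

View pics/w7.png

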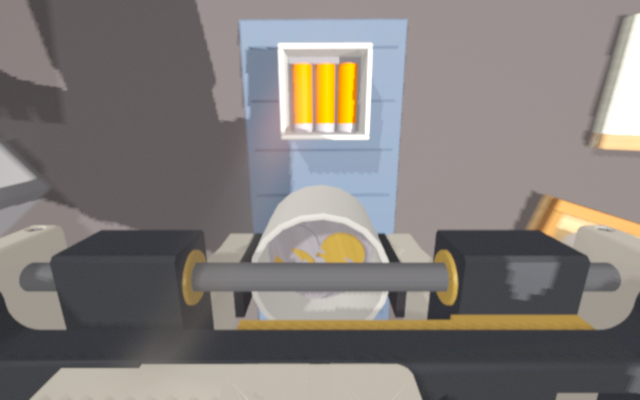

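The coin tub hangs level over the middle of the mat, clear of the battery tub (325,90). Lowering it.

Emit:
{"op": "jog_arm", "data": {
  "motion": [
    [[0.002,0.003,0.03,0,0.5,0,0.055],[0.002,0.003,0.055,0,0.5,0,0.055],[0.002,0.003,0.072,0,0.5,0,0.055],[0.002,0.003,0.082,0,0.5,0,0.055],[0.002,0.003,0.086,0,0.5,0,0.055],[0.002,0.003,0.086,0,0.5,0,0.055],[0.002,0.003,0.086,0,0.5,0,0.0876],[0.002,0.003,0.086,0,0.5,0,0.0876]]
  ]
}}

```text
t: 15.3
eef_pos: [0.4588, -0.2993, 0.0423]
ee_rot: [3.139, -0.006, -3.047]
force: [0.6, 0.7, 0.4]
width: 0.0732
```

Emit:
{"op": "jog_arm", "data": {
  "motion": [
    [[0,0,0,0,0,0,0.0876],[0,0,-0.02,0,0,0,0.0876],[0,0,-0.06,0,0,0,0.0876],[0,0,-0.1,0,0,0,0.0876],[0,0,-0.12,0,0,0,0.0876]]
  ]
}}

```text
t: 15.8
eef_pos: [0.461, -0.3001, 0.1661]
ee_rot: [3.141, -0.002, -3.046]
force: [0.2, -0.1, -0.2]
width: 0.0877
```

```bash
python3 - <<'E'
from h import *
rel([.6044,.0121,.13],167.2)
save("t2",optics.grab_frame("top"))
E
```

```text
t 15.80 pos [ 0.461  -0.3001  0.1661] rpy [ 1.7998e+02 -1.3000e-01 -1.7454e+02] w 0.0877 F [ 0.2 -0.1 -0.2]
   -> [0.6044, 0.0121, 0.13] 167.2 : shift [-0.1726  0.2971  0.0358] rot [-0.   -0.13 18.26]
```

View pics/t2.png

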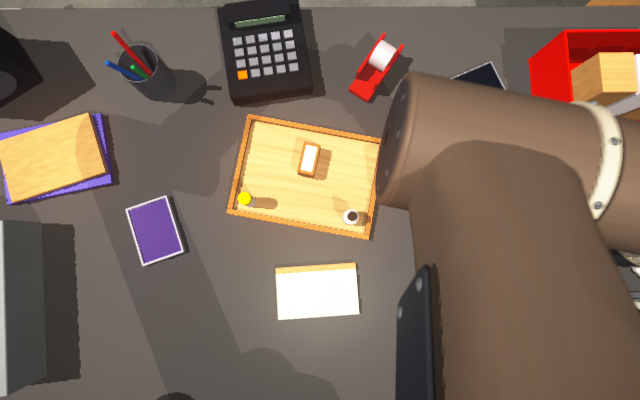

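All three are on the mat and the stamp is still at (310,158), its length along tray x. Moving over to it.

Emit:
{"op": "jog_arm", "data": {
  "motion": [
    [[-0.025,0.043,0,0,0,3,0.0876],[-0.05,0.086,0,0,0,6,0.0876],[-0.075,0.129,0,0,0,9,0.0876],[-0.1,0.172,0,0,0,12,0.0876],[-0.125,0.215,0,0,0,15,0.0876],[-0.15,0.258,0.015,0,0,18,0.0876],[-0.173,0.297,0.03,0,0,18.3,0.0876],[-0.173,0.297,0.036,0,0,18.3,0.0876]]
  ]
}}

```text
t: 16.65
eef_pos: [0.6075, 0.016, 0.1303]
ee_rot: [-3.14, 0.0, 2.922]
force: [-0.5, -0.2, -0.3]
width: 0.0873
```

Emit:
{"op": "jog_arm", "data": {
  "motion": [
    [[0,0,0,0,0,0,0.0876],[0,0,0,0,0,0,0.0876]]
  ]
}}

```text
t: 16.85
eef_pos: [0.6073, 0.016, 0.13]
ee_rot: [-3.14, -0.0, 2.922]
force: [-0.4, -0.1, 0.1]
width: 0.0877
```

```bash
python3 - <<'E'
from h import *
import pickle
st=arm.get_state(); im=optics.grab_frame("wrist"); save("w8",im); pickle.dump((st,im),open("w8.pkl","wb"))
rel([.6044,.0121,.13],167.2)
c=cam("top"); im=cv2.cvtColor(cv2.imread("pics/t2.png"),cv2.COLOR_BGR2RGB)
save("t2c",im[130:190,280:340],10)
save("t2p",im[190:270,115:195],7.5)
E
```

```text
t 16.90 pos [0.6074 0.0155 0.1305] rpy [-1.7992e+02  2.0000e-02  1.6740e+02] w 0.0876 F [-0.1  0.6  0.5]
   -> [0.6044, 0.0121, 0.13] 167.2 : shift [ 0.0022 -0.004   0.0005] rot [-0.08  0.02  0.2 ]
```

View pics/w8.png

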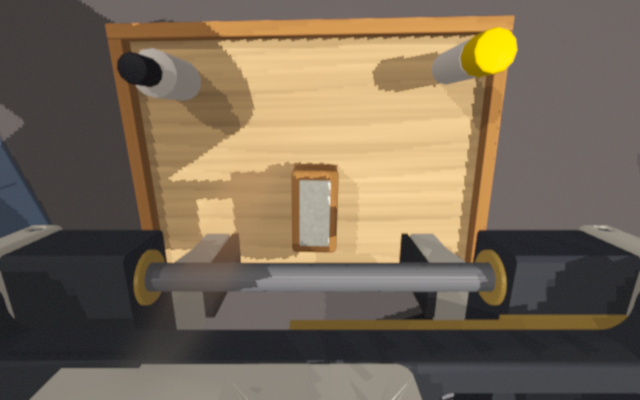

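View pics/t2c.png

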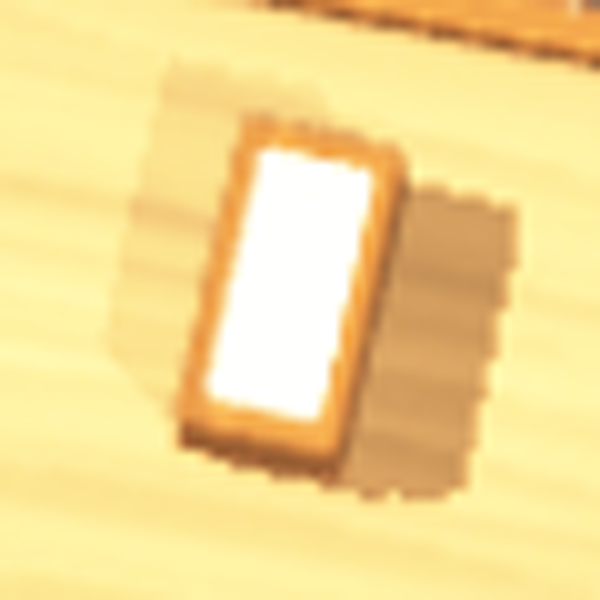

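View pics/t2p.png

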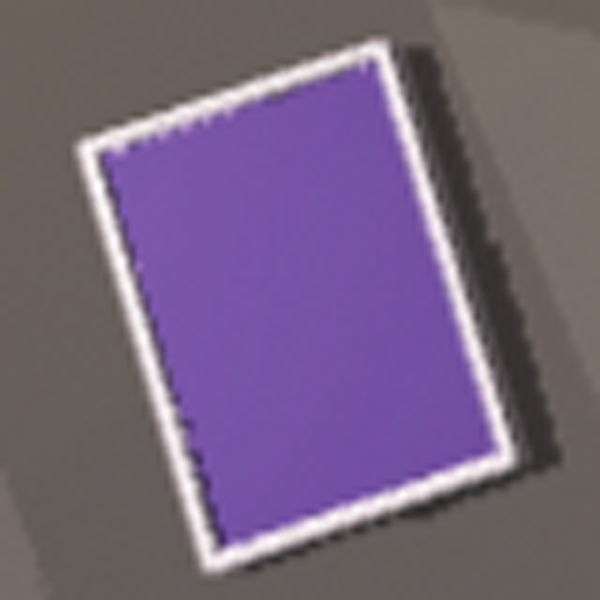

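```bash
python3 - <<'E'
from h import *
import pickle
st,im=pickle.load(open("w8.pkl","rb")); c=cam("wrist",st); save("w8c",im[150:265,260:370],5)
hsv=cv2.cvtColor(im,cv2.COLOR_RGB2HSV)
m=cv2.inRange(hsv,(0,0,110),(179,60,255)); m[:170]=0;m[255:]=0;m[:,290:]=m[:,290:]; m[:,:290]=0;m[:,345:]=0
k=max(cv2.findContours(m,0,1)[0],key=cv2.contourArea)[:,0,:]
print("wrist panel",cv2.minAreaRect(np.array([ray(c,p,.048)[:2]*1000 for p in k],np.float32)))
c=cam("top"); t=cv2.cvtColor(cv2.imread("pics/t2.png"),cv2.COLOR_BGR2HSV)
m=cv2.inRange(t,(0,0,200),(179,50,255)); m[:140]=0;m[180:]=0;m[:,:290]=0;m[:,330:]=0
k=max(cv2.findContours(m,0,1)[0],key=cv2.contourArea)[:,0,:]
print("top panel",cv2.minAreaRect(np.array([ray(c,p,.048)[:2]*1000 for p in k],np.float32)))
W=np.array([ray(c,np.array(p)/7.5+[115,190],.013)[:2] for p in [(385,40),(518,463),(208,572),(78,148)]]); print(W.mean(0))
for i in range(4):
    d=W[i]-W[(i+1)%4]; print("   ",np.linalg.norm(d).round(4),(np.degrees(np.arctan2(d[1],d[0]))%180).round(1))
E
```

```text
wrist panel ((604.6361083984375, 13.802131652832031), (21.48088836669922, 50.10101318359375), 76.48921203613281)
top panel ((605.20947265625, 11.517452239990234), (22.009071350097656, 50.83855056762695), 76.68535614013672)
[0.46921849 0.32185515]
    0.1198 18.5
    0.085 108.5
    0.1191 18.8
    0.0856 109.0
```

View pics/w8c.png

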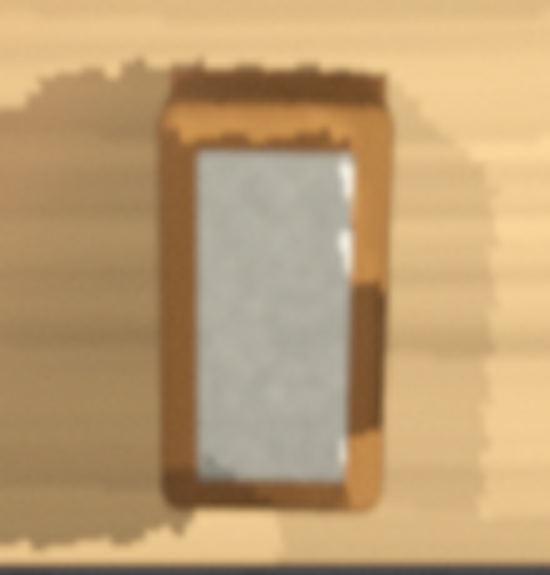

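```bash
python3 - <<'E'
from h import *
rel([.6048,.0125,.040],166.6)
E
```

```text
t 16.90 pos [0.6074 0.0155 0.1305] rpy [-1.7992e+02  2.0000e-02  1.6740e+02] w 0.0876 F [-0.1  0.6  0.5]
   -> [0.6048, 0.0125, 0.04] 166.6 : shift [ 0.0019 -0.0034  0.0905] rot [-0.08  0.03  0.8 ]
```

Emit:
{"op": "jog_arm", "data": {
  "motion": [
    [[0.002,-0.0035,0.04,0,0,0.8,0.07],[0.002,-0.0035,0.08,0,0,0.8,0.06],[0.002,-0.0035,0.09,0,0,0.8,0.05],[0.002,-0.0035,0.09,0,0,0.8,0.05],[0.002,-0.0035,0.09,0,0,0.8,0.025],[0.002,-0.0035,0.09,0,0,0.8,0.025],[0.002,-0.0035,0.09,0,0,0.8,0.025],[0.002,-0.0035,0.09,0,0,0.8,0.025]]
  ],
  "newtons": 15
}}

```text
t: 17.7
eef_pos: [0.6055, 0.0126, 0.042]
ee_rot: [-3.141, 0.003, 2.908]
force: [-1.2, -0.5, 5.5]
width: 0.0339
```

Emit:
{"op": "jog_arm", "data": {
  "motion": [
    [[0,0,0,0,0,0,0.025],[0,0,0,0,0,0,0.025]]
  ],
  "newtons": 15
}}

```text
t: 17.9
eef_pos: [0.6056, 0.0128, 0.0424]
ee_rot: [3.142, 0.003, 2.908]
force: [0.7, 0.2, -1.0]
width: 0.0343
```

```bash
python3 - <<'E'
from h import *
rel([.4692,.3230,.13],-161.3)
E
```

```text
t 17.90 pos [0.6056 0.0128 0.0424] rpy [1.8000e+02 1.7000e-01 1.6663e+02] w 0.0343 F [ 0.7  0.2 -1. ]
   -> [0.4692, 0.323, 0.13] -161.3 : shift [ 0.2042  0.2703 -0.0882] rot [ -0.04   0.17 -32.07]
```

Emit:
{"op": "jog_arm", "data": {
  "motion": [
    [[0,0,-0.03,0,0,0,0.025],[0,0,-0.07,0,0,0,0.025],[0,0,-0.105,0,0,0,0.025],[0.01,0.015,-0.11,0,0,-2,0.025],[0.03,0.045,-0.11,0,0,-6,0.025],[0.055,0.075,-0.11,0,0,-10,0.025],[0.08,0.105,-0.11,0,0,-14,0.025],[0.105,0.14,-0.11,0,0,-18,0.025]]
  ],
  "newtons": 20
}}

```text
t: 18.7
eef_pos: [0.5344, 0.1741, 0.1519]
ee_rot: [-3.141, 0.002, -3.059]
force: [0.4, 0.9, -1.5]
width: 0.034
```

```bash
python3 - <<'E'
from h import *
rel([.4692,.3230,.14],-161.3)
E
```

```text
t 18.70 pos [0.5344 0.1741 0.1519] rpy [-1.7995e+02  1.4000e-01 -1.7526e+02] w 0.0340 F [ 0.4  0.9 -1.5]
   -> [0.4692, 0.323, 0.14] -161.3 : shift [0.0527 0.1538 0.0117] rot [ -0.07   0.13 -13.96]
```

Emit:
{"op": "jog_arm", "data": {
  "motion": [
    [[0.013,0.038,0,0,0,-4,0.025],[0.026,0.076,0,0,0,-8,0.025],[0.04,0.115,0.005,0,0,-12,0.025],[0.053,0.154,0.012,0,0,-14,0.025],[0.053,0.154,0.012,0,0,-14,0.025],[0.053,0.154,0.012,0,0,-14,0.025],[0.053,0.154,0.012,0,0,-14,0.025]]
  ]
}}

```text
t: 19.4
eef_pos: [0.4689, 0.3226, 0.1395]
ee_rot: [-3.14, 0.002, -2.815]
force: [-0.5, -0.4, -0.7]
width: 0.0339
```

```bash
python3 - <<'E'
from h import *
import pickle
st=arm.get_state(); im=optics.grab_frame("wrist"); save("w9",im); pickle.dump((st,im),open("w9.pkl","wb"))
rel([.4692,.3230,.14],-161.3)
E
```

```text
t 19.45 pos [0.4691 0.3224 0.1397] rpy [-1.7990e+02  1.1000e-01 -1.6132e+02] w 0.0338 F [ 0.   0.3 -0.5]
   -> [0.4692, 0.323, 0.14] -161.3 : shift [-0.0003  0.0006 -0.0003] rot [-0.1   0.11 -0.02]
```

View pics/w9.png

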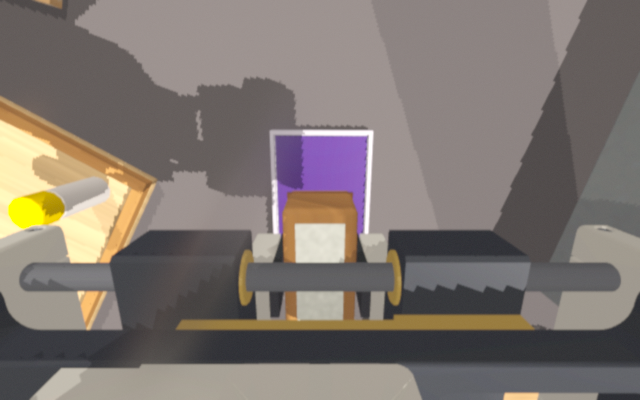

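```bash
python3 - <<'E'
from h import *
import pickle
st,im=pickle.load(open("w9.pkl","rb")); c=cam("wrist",st); save("w9c",im[120:240,260:380],5)
A=ray(c,(271,130.5),.013)[:2];B=ray(c,(373,130.5),.013)[:2]
d=A-B; print(A,B,np.linalg.norm(d),np.degrees(np.arctan2(d[1],d[0])))
th=np.radians(18.6); print("centre",(A+B)/2+.06*np.array([np.cos(th),np.sin(th)]))
E
```

```text
[0.42596483 0.26723156] [0.39905188 0.34657381] 0.08378245492477099 -71.2630264881979
centre [0.46937446 0.32604025]
```

View pics/w9c.png

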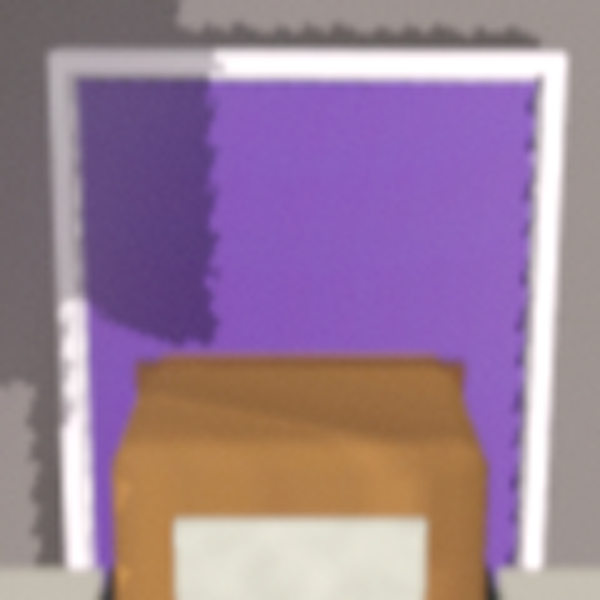

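Pad centre: the top view gives y=0.322, the wrist view 0.326. I'll use (0.469, 0.324).

Emit:
{"op": "jog_arm", "data": {
  "motion": [
    [[0,0.001,0.03,0,0,0,0.025],[0,0.0015,0.06,0,0,0,0.025],[0,0.0015,0.08,0,0,0,0.025],[0,0.0015,0.09,0,0,0,0.025],[0,0.0015,0.095,0,0,0,0.025],[0,0.0015,0.0955,0,0,0,0.025],[0,0.0015,0.0955,0,0,0,0.025]]
  ]
}}

```text
t: 20.15
eef_pos: [0.4694, 0.324, 0.045]
ee_rot: [-3.141, 0.003, -2.816]
force: [-1.0, 0.1, -0.1]
width: 0.034
```

```bash
python3 - <<'E'
from h import *
rel([.469,.324,.0444],-161.3)
E
```

```text
t 20.15 pos [0.4694 0.324  0.045 ] rpy [-179.95    0.18 -161.33] w 0.0340 F [-1.   0.1 -0.1]
   -> [0.469, 0.324, 0.0444] -161.3 : shift [0.0004 0.0001 0.0006] rot [-0.05  0.18 -0.03]
```

Emit:
{"op": "jog_arm", "data": {
  "motion": [
    [[0,0,0.001,0,0,0,0.025],[0,0,0.0015,0,0,0,0.025],[0,0,0.0015,0,0,0,0.06],[0,0,0.0015,0,0,0,0.06],[0,0,0.0015,0,0,0,0.06],[0,0,-0.02,0,0,0,0.06],[0,0,-0.06,0,0,0,0.06],[0,0,-0.1,0,0,0,0.0876]]
  ]
}}

```text
t: 20.95
eef_pos: [0.4687, 0.3235, 0.1457]
ee_rot: [-3.139, 0.002, -2.816]
force: [0.6, 0.3, 0.6]
width: 0.0637
```

```bash
python3 - <<'E'
from h import *
import pickle
rel([.462,-.3026,.16],-174.5)
st=arm.get_state(); im=optics.grab_frame("wrist"); save("w10",im); pickle.dump((st,im),open("w10.pkl","wb"))
E
```

```text
t 20.95 pos [0.4687 0.3235 0.1457] rpy [-1.7988e+02  9.0000e-02 -1.6132e+02] w 0.0637 F [0.6 0.3 0.6]
   -> [0.462, -0.3026, 0.16] -174.5 : shift [ 0.2069 -0.591  -0.0134] rot [-0.11  0.1  13.18]
```

View pics/w10.png

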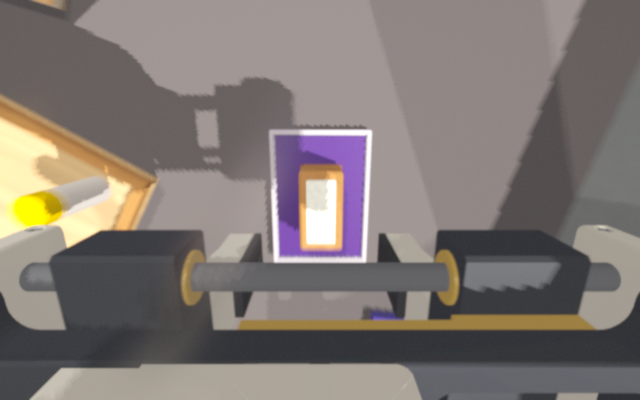

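The stamp stands flat in the middle of the pad (321,207). Now back to the mat for the coin tub.

Emit:
{"op": "jog_arm", "data": {
  "motion": [
    [[0.015,-0.045,-0.014,0,0,1,0.0876],[0.031,-0.09,-0.014,0,0,2,0.0876],[0.047,-0.135,-0.014,0,0,3,0.0876],[0.063,-0.18,-0.014,0,0,4,0.0876],[0.079,-0.225,-0.014,0,0,5,0.0876],[0.094,-0.27,-0.014,0,0,6,0.0876],[0.11,-0.315,-0.014,0,0,7,0.0876],[0.126,-0.36,-0.014,0,0,8,0.0876]]
  ]
}}

```text
t: 21.8
eef_pos: [0.4676, -0.0571, 0.1654]
ee_rot: [3.138, 0.012, -2.954]
force: [1.7, 0.1, 0.5]
width: 0.0879
```

```bash
python3 - <<'E'
from h import *
rel([.465,-.302,.16],-174.5)
E
```

```text
t 21.80 pos [ 0.4676 -0.0571  0.1654] rpy [ 179.79    0.68 -169.25] w 0.0879 F [1.7 0.1 0.5]
   -> [0.465, -0.302, 0.16] -174.5 : shift [ 0.0483 -0.2401  0.004 ] rot [0.24 0.67 5.26]
```

Emit:
{"op": "jog_arm", "data": {
  "motion": [
    [[0.009,-0.045,0,0,0,1,0.0876],[0.018,-0.09,0,0,0,2,0.0876],[0.027,-0.135,0,0,0,3,0.0876],[0.036,-0.18,0.002,0,0,4,0.0876],[0.046,-0.225,0.004,0,0,5,0.0876],[0.048,-0.24,0.004,0.2,0.7,5.3,0.0876],[0.048,-0.24,0.004,0.2,0.7,5.3,0.0876],[0.048,-0.24,0.004,0.2,0.7,5.3,0.0876]]
  ]
}}

```text
t: 22.6
eef_pos: [0.4651, -0.3015, 0.1596]
ee_rot: [3.14, -0.001, -3.047]
force: [-0.0, 1.1, 0.1]
width: 0.0876
```

```bash
python3 - <<'E'
from h import *
import pickle
st=arm.get_state(); im=optics.grab_frame("wrist"); save("w11",im); pickle.dump((st,im),open("w11.pkl","wb"))
rel([.462,-.3026,.12],-174.5)
im=optics.grab_frame("top"); save("t3",im)
E
```

```text
t 22.65 pos [ 0.4652 -0.301   0.1598] rpy [ 1.7994e+02 -4.0000e-02 -1.7452e+02] w 0.0876 F [-0.2  0.6 -0.3]
   -> [0.462, -0.3026, 0.12] -174.5 : shift [ 0.0033 -0.0013  0.0398] rot [ 0.06 -0.04 -0.02]
```

View pics/w11.png

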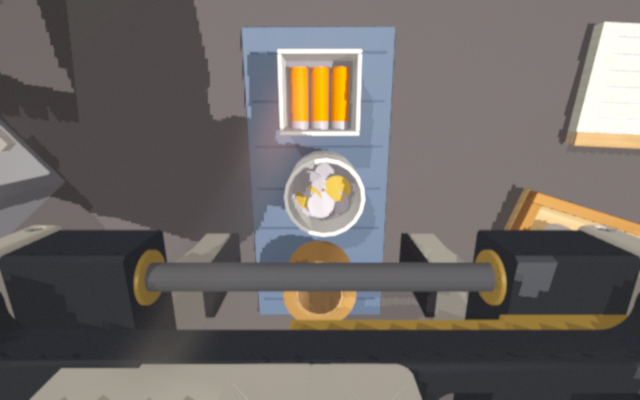

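View pics/t3.png

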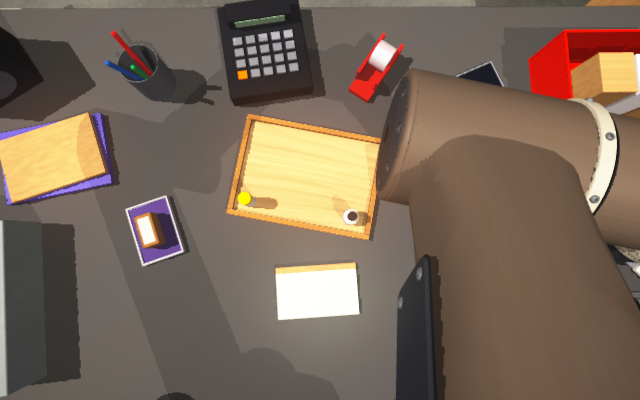

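The mat row is intact: battery (320,92), coin (325,197), tape (320,285). The stamp is on the pad at (147,230). Measuring the coin tub and the stamp.

```bash
python3 - <<'E'
from h import *
import pickle
st,im=pickle.load(open("w11.pkl","rb")); c=cam("wrist",st); save("w11c",im[20:330,235:405],2)
for p in [(325,197)]: print("coin",ray(c,p,.059))
for p in [(285,197),(365,197),(325,158),(325,237)]: print(ray(c,p,.059))
c=cam("top"); t=cv2.cvtColor(cv2.imread("pics/t3.png"),cv2.COLOR_BGR2HSV)
m=cv2.inRange(t,(0,0,170),(179,60,255)); m[:212]=0;m[248:]=0;m[:,:136]=0;m[:,160:]=0
k=max(cv2.findContours(m,0,1)[0],key=cv2.contourArea)[:,0,:]
print("panel",cv2.minAreaRect(np.array([ray(c,p,.050)[:2]*1000 for p in k],np.float32)))
save("t3p",cv2.cvtColor(cv2.imread("pics/t3.png"),cv2.COLOR_BGR2RGB)[190:270,115:195],7)
E
```

```text
coin [ 0.45517998 -0.2967597   0.059     ]
[ 0.45813616 -0.32798719  0.059     ]
[ 0.45222277 -0.26552148  0.059     ]
[ 0.42472944 -0.29979569  0.059     ]
[ 0.48867523 -0.29342014  0.059     ]
panel ((469.962646484375, 323.7616271972656), (49.952030181884766, 21.836376190185547), 18.712249755859375)
```

View pics/w11c.png

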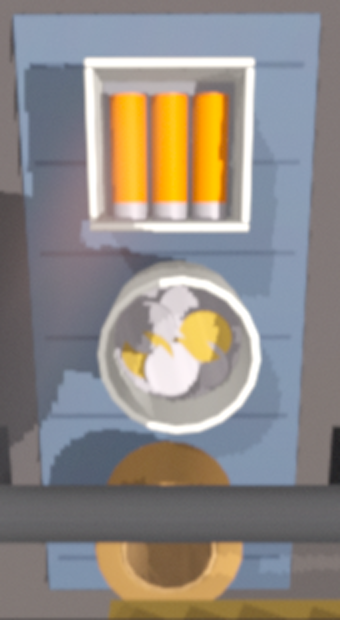

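View pics/t3p.png

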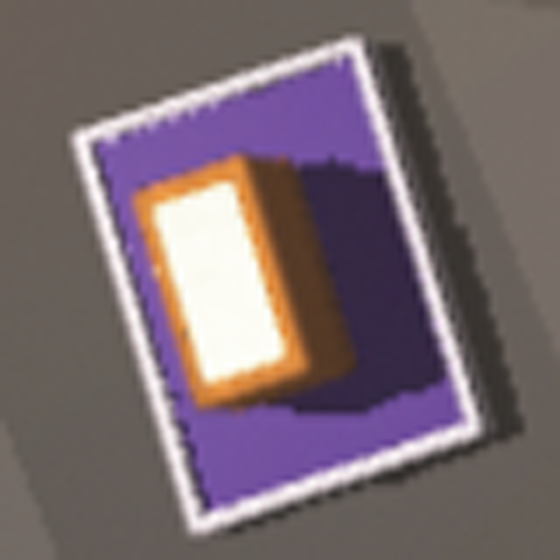

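```bash
python3 - <<'E'
from h import *
rel([.457,-.298,.047],-174.5)
E
```

```text
t 22.70 pos [ 0.4654 -0.3008  0.16  ] rpy [ 1.7995e+02 -2.0000e-02 -1.7448e+02] w 0.0876 F [ 0.2  0.1 -0.1]
   -> [0.457, -0.298, 0.047] -174.5 : shift [0.008  0.0035 0.113 ] rot [ 0.05 -0.02  0.02]
```

Emit:
{"op": "jog_arm", "data": {
  "motion": [
    [[0.008,0.0035,0.03,0,0,0,0.0876],[0.008,0.0035,0.07,0,0,0,0.0876],[0.008,0.0035,0.1,0,0,0,0.0876],[0.008,0.0035,0.112,0,0,0,0.0876],[0.008,0.0035,0.112,0,0,0,0.0876],[0.008,0.0035,0.112,0,0,0,0.055],[0.008,0.0035,0.112,0,0,0,0.055],[0.008,0.0035,0.112,0,0,0,0.055]]
  ],
  "newtons": 15
}}

```text
t: 23.5
eef_pos: [0.458, -0.2981, 0.0495]
ee_rot: [-3.142, 0.002, -3.045]
force: [0.3, -0.4, 0.9]
width: 0.0687
```

Emit:
{"op": "jog_arm", "data": {
  "motion": [
    [[0,0,0,0,0,0,0.055],[0,0,0,0,0,0,0.055]]
  ],
  "newtons": 20
}}

```text
t: 23.7
eef_pos: [0.4582, -0.2982, 0.0501]
ee_rot: [-3.141, 0.003, -3.045]
force: [0.8, -0.3, -2.0]
width: 0.0624
```

```bash
python3 - <<'E'
from h import *
rel([.6203,.0877,.16],-101.9)
E
```

```text
t 23.70 pos [ 0.4582 -0.2982  0.0501] rpy [-179.98    0.18 -174.47] w 0.0624 F [ 0.8 -0.3 -2. ]
   -> [0.6203, 0.0877, 0.16] -101.9 : shift [-0.1989  0.3685 -0.1094] rot [ -0.13   0.14 -72.57]
```

Emit:
{"op": "jog_arm", "data": {
  "motion": [
    [[0,0,-0.02,0,0,0,0.055],[0,0,-0.06,0,0,0,0.055],[0,0,-0.1,0,0,0,0.055],[-0.006,0.01,-0.115,0,0,-2,0.055],[-0.02,0.035,-0.115,0,0,-8,0.055],[-0.042,0.075,-0.115,0,0,-15,0.055],[-0.065,0.118,-0.115,0,0,-22,0.055],[-0.087,0.16,-0.115,0,0,-29,0.055]]
  ]
}}

```text
t: 24.5
eef_pos: [0.5292, -0.1291, 0.1655]
ee_rot: [-3.14, 0.003, -2.535]
force: [1.9, -0.5, -2.6]
width: 0.0626
```

```bash
python3 - <<'E'
from h import *
rel([.6208,.0899,.14],-101.9)
E
```

```text
t 24.50 pos [ 0.5292 -0.1291  0.1655] rpy [-1.7990e+02  1.7000e-01 -1.4524e+02] w 0.0626 F [ 1.9 -0.5 -2.6]
   -> [0.6208, 0.0899, 0.14] -101.9 : shift [-0.2     0.1278  0.0259] rot [ -0.16   0.12 -43.34]
```

Emit:
{"op": "jog_arm", "data": {
  "motion": [
    [[-0.035,0.022,0,0,0,-7,0.055],[-0.07,0.045,0,0,0,-14,0.055],[-0.105,0.067,0,0,0,-21,0.055],[-0.14,0.09,0,0,0,-28,0.055],[-0.175,0.112,0.005,0,0,-35,0.055],[-0.195,0.125,0.015,0,0,-42,0.055],[-0.2,0.128,0.026,0,0,-43.3,0.055],[-0.2,0.128,0.026,0,0,-43.3,0.055]]
  ]
}}

```text
t: 25.3
eef_pos: [0.6194, 0.0904, 0.1376]
ee_rot: [3.142, -0.001, -1.779]
force: [-0.4, -0.7, -1.8]
width: 0.0628
```

```bash
python3 - <<'E'
from h import *
rel([.6208,.0899,.0555],-101.9)
save("w12",optics.grab_frame("wrist"))
E
```

```text
t 25.30 pos [0.6194 0.0904 0.1376] rpy [ 1.8000e+02 -6.0000e-02 -1.0195e+02] w 0.0628 F [-0.4 -0.7 -1.8]
   -> [0.6208, 0.0899, 0.0555] -101.9 : shift [ 0.0001 -0.0015  0.0821] rot [ 0.   -0.06 -0.05]
```

View pics/w12.png

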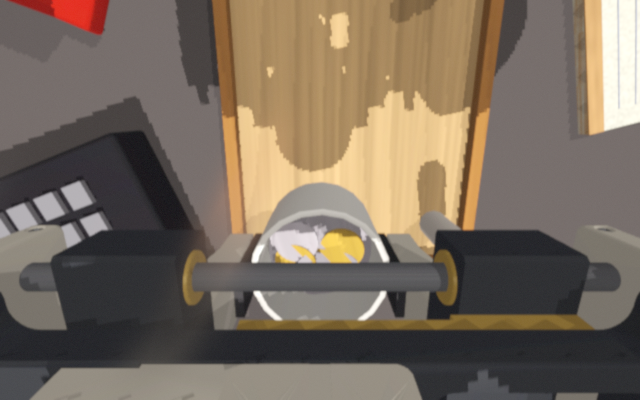

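Emit:
{"op": "jog_arm", "data": {
  "motion": [
    [[0,-0.0015,0.03,0,0,0,0.055],[0,-0.0015,0.055,0,0,0,0.055],[0,-0.0015,0.072,0,0,0,0.055],[0,-0.0015,0.08,0,0,0,0.055],[0,-0.0015,0.083,0,0,0,0.055],[0,-0.0015,0.0835,0,0,0,0.055],[0,-0.0015,0.0835,0,0,0,0.055]]
  ]
}}

```text
t: 26.05
eef_pos: [0.6217, 0.0892, 0.0563]
ee_rot: [-3.139, 0.0, -1.781]
force: [-0.1, 0.5, -2.6]
width: 0.0625
```

```bash
python3 - <<'E'
from h import *
rel([.6208,.0899,.0541],-101.9)
E
```

```text
t 26.05 pos [0.6217 0.0892 0.0563] rpy [-1.7987e+02  1.0000e-02 -1.0206e+02] w 0.0625 F [-0.1  0.5 -2.6]
   -> [0.6208, 0.0899, 0.0541] -101.9 : shift [-0.0005  0.001   0.0022] rot [-0.13  0.01 -0.16]
```

Emit:
{"op": "jog_arm", "data": {
  "motion": [
    [[0,0.001,0.002,0,0,0,0.055],[0,0.001,0.003,0,0,0,0.055],[0,0.001,0.003,0,0,0,0.055],[0,0.001,0.003,0,0,0,0.0876],[0,0.001,0.003,0,0,0,0.0876],[0,0.001,0.003,0,0,0,0.0876],[0,0.001,0.003,0,0,0,0.0876]]
  ]
}}

```text
t: 26.75
eef_pos: [0.6207, 0.0894, 0.0532]
ee_rot: [-3.139, 0.0, -1.781]
force: [0.1, -0.1, 0.1]
width: 0.086
```

Emit:
{"op": "jog_arm", "data": {
  "motion": [
    [[0,0,-0.02,0,0,0,0.0876],[0,0,-0.06,0,0,0,0.0876],[0,0,-0.1,0,0,0,0.0876],[0,0,-0.1,0,0,0,0.0876]]
  ]
}}

```text
t: 27.15
eef_pos: [0.6238, 0.0904, 0.1594]
ee_rot: [-3.131, 0.005, -1.78]
force: [0.1, 0.0, -0.5]
width: 0.0877
```

```bash
python3 - <<'E'
from h import *
rel([.5475,-.2945,.14],-174.5)
save("w13",optics.grab_frame("wrist"))
E
```

```text
t 27.15 pos [0.6238 0.0904 0.1594] rpy [-179.38    0.27 -101.99] w 0.0877 F [ 0.1  0.  -0.5]
   -> [0.5475, -0.2945, 0.14] -174.5 : shift [ 0.3924 -0.0051  0.0176] rot [-0.37  0.62 72.51]
```

View pics/w13.png

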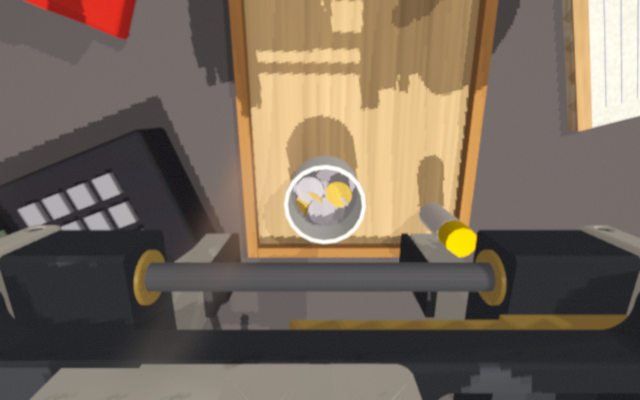

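The coin tub stands at (326,203) and the glue stick is untouched. The tape roll is next.

Emit:
{"op": "jog_arm", "data": {
  "motion": [
    [[0.045,0,0,0,0,8,0.0876],[0.09,0,0,0,0,16,0.0876],[0.135,-0.001,0,0,0,24,0.0876],[0.18,-0.002,0,0,0,32,0.0876],[0.225,-0.003,0,0,0,40,0.0876],[0.27,-0.004,0,0,0,48,0.0876],[0.315,-0.005,0,0,0,56,0.0876],[0.36,-0.005,0.01,0,0,64,0.0876]]
  ]
}}

```text
t: 28.0
eef_pos: [0.552, -0.2648, 0.1455]
ee_rot: [-3.141, 0.009, -2.903]
force: [1.1, -0.2, 0.3]
width: 0.0877
```

```bash
python3 - <<'E'
from h import *
rel([.5475,-.2945,.14],-174.5)
E
```

```text
t 28.00 pos [ 0.552  -0.2648  0.1455] rpy [-179.96    0.53 -166.35] w 0.0877 F [ 1.1 -0.2  0.3]
   -> [0.5475, -0.2945, 0.14] -174.5 : shift [ 0.0115 -0.0278  0.0054] rot [-0.    0.53  8.15]
```

Emit:
{"op": "jog_arm", "data": {
  "motion": [
    [[0.0115,-0.028,0.005,0,0.5,8.2,0.0876],[0.0115,-0.028,0.005,0,0.5,8.2,0.0876],[0.0115,-0.028,0.005,0,0.5,8.2,0.0876],[0.0115,-0.028,0.005,0,0.5,8.2,0.0876]]
  ]
}}

```text
t: 28.4
eef_pos: [0.5474, -0.2942, 0.1399]
ee_rot: [3.141, -0.0, -3.045]
force: [0.9, 0.3, -0.6]
width: 0.0877
```

```bash
python3 - <<'E'
from h import *
import pickle
st=arm.get_state(); im=optics.grab_frame("wrist"); save("w14",im); pickle.dump((st,im),open("w14.pkl","wb"))
rel([.5475,-.2945,.0445],-174.5)
c=cam("wrist",st)
print(proj(c,[.5475,-.2945,.052]))
E
```

```text
t 28.45 pos [ 0.5477 -0.2939  0.1402] rpy [ 1.7999e+02  2.0000e-02 -1.7444e+02] w 0.0875 F [ 0.2 -0.5  0.1]
   -> [0.5475, -0.2945, 0.0445] -174.5 : shift [ 0.0003 -0.0006  0.0957] rot [0.01 0.02 0.06]
[317.30011225 213.40289914]
```

View pics/w14.png

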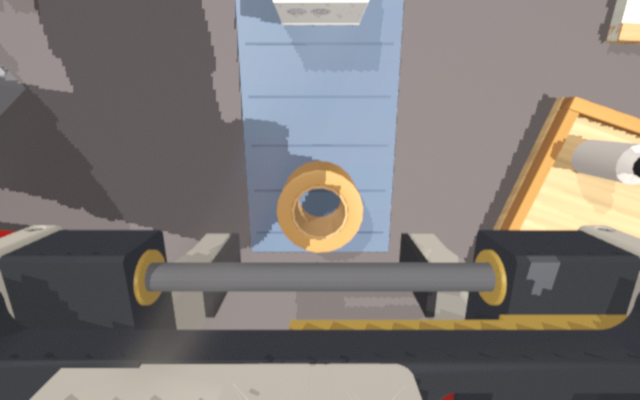

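Emit:
{"op": "jog_arm", "data": {
  "motion": [
    [[0.002,0.001,0.03,0,0,0,0.0876],[0.002,0.001,0.065,0,0,0,0.0876],[0.002,0.001,0.09,0,0,0,0.0876],[0.002,0.001,0.095,0,0,0,0.0876],[0.002,0.001,0.095,0,0,0,0.055],[0.002,0.001,0.095,0,0,0,0.055],[0.002,0.001,0.095,0,0,0,0.055],[0.002,0.001,0.095,0,0,0,0.055]]
  ],
  "newtons": 15
}}

```text
t: 29.25
eef_pos: [0.5468, -0.2932, 0.0469]
ee_rot: [-3.141, 0.003, -3.044]
force: [0.4, 2.5, 4.0]
width: 0.0666
```

Emit:
{"op": "jog_arm", "data": {
  "motion": [
    [[0,0,0,0,0,0,0.055],[0,0,0,0,0,0,0.055]]
  ],
  "newtons": 20
}}

```text
t: 29.45
eef_pos: [0.5469, -0.2932, 0.0474]
ee_rot: [-3.141, 0.004, -3.044]
force: [0.1, 0.0, -1.3]
width: 0.067
```

```bash
python3 - <<'E'
from h import *
rel([.5908,-.0635,.15],-101.9)
E
```

```text
t 29.45 pos [ 0.5469 -0.2932  0.0474] rpy [-179.95    0.23 -174.42] w 0.0670 F [ 0.1  0.  -1.3]
   -> [0.5908, -0.0635, 0.15] -101.9 : shift [-0.0664  0.2243 -0.1025] rot [ -0.19   0.16 -72.52]
```

Emit:
{"op": "jog_arm", "data": {
  "motion": [
    [[0,0,-0.02,0,0,0,0.055],[0,0,-0.06,0,0,0,0.055],[0,0,-0.1,0,0,0,0.055],[-0.005,0.015,-0.11,0,0,-6,0.055],[-0.015,0.045,-0.11,0,0,-14,0.055],[-0.025,0.08,-0.11,0,0,-22,0.055],[-0.035,0.115,-0.11,0,0,-30,0.055],[-0.045,0.15,-0.11,0,0,-38,0.055]]
  ]
}}

```text
t: 30.25
eef_pos: [0.5764, -0.1383, 0.1574]
ee_rot: [-3.139, 0.002, -2.376]
force: [0.8, -0.0, -1.5]
width: 0.0667
```

```bash
python3 - <<'E'
from h import *
rel([.5908,-.0635,.13],-101.9)
E
```

```text
t 30.25 pos [ 0.5764 -0.1383  0.1574] rpy [-1.7983e+02  1.4000e-01 -1.3613e+02] w 0.0667 F [ 0.8 -0.  -1.5]
   -> [0.5908, -0.0635, 0.13] -101.9 : shift [-0.0622  0.0441  0.0274] rot [ -0.2    0.08 -34.23]
```

Emit:
{"op": "jog_arm", "data": {
  "motion": [
    [[-0.016,0.011,0,0,0,-8,0.055],[-0.032,0.022,0,0,0,-16,0.055],[-0.048,0.034,0,0,0,-24,0.055],[-0.062,0.044,0.01,0,0,-32,0.055],[-0.062,0.044,0.027,0,0,-34.2,0.055],[-0.062,0.044,0.027,0,0,-34.2,0.055],[-0.062,0.044,0.027,0,0,-34.2,0.055]]
  ]
}}

```text
t: 30.95
eef_pos: [0.5904, -0.0639, 0.1304]
ee_rot: [-3.139, -0.0, -1.781]
force: [0.2, 0.2, -1.2]
width: 0.0666
```

```bash
python3 - <<'E'
from h import *
rel([.5908,-.0635,.051],-101.9)
E
```

```text
t 30.95 pos [ 0.5904 -0.0639  0.1304] rpy [-1.7984e+02 -1.0000e-02 -1.0202e+02] w 0.0666 F [ 0.2  0.2 -1.2]
   -> [0.5908, -0.0635, 0.051] -101.9 : shift [-0.0005 -0.0001  0.0794] rot [-0.16 -0.01 -0.12]
```

Emit:
{"op": "jog_arm", "data": {
  "motion": [
    [[0,0,0.03,0,0,0,0.055],[0,0,0.055,0,0,0,0.055],[0,0,0.07,0,0,0,0.055],[0,0,0.077,0,0,0,0.055],[0,0,0.08,0,0,0,0.055],[0,0,0.081,0,0,0,0.055],[0,0,0.081,0,0,0,0.055]]
  ]
}}

```text
t: 31.65
eef_pos: [0.5911, -0.0643, 0.051]
ee_rot: [-3.138, -0.0, -1.781]
force: [-1.6, -0.5, 1.9]
width: 0.0667
```

```bash
python3 - <<'E'
from h import *
rel([.5908,-.0635,.0512],-101.9)
E
```

```text
t 31.65 pos [ 0.5911 -0.0643  0.051 ] rpy [-1.7977e+02 -1.0000e-02 -1.0205e+02] w 0.0667 F [-1.6 -0.5  1.9]
   -> [0.5908, -0.0635, 0.0512] -101.9 : shift [-0.0007  0.0005 -0.0002] rot [-0.23 -0.01 -0.15]
```

Contact, as the upward force shows. Releasing and going on to the battery tub.

Emit:
{"op": "jog_arm", "data": {
  "motion": [
    [[0,0,0,0,0,0,0.0876],[0,0,0,0,0,0,0.0876],[0,0,0,0,0,0,0.0876],[0,0,0,0,0,0,0.0876],[0,0,-0.02,0,0,0,0.0876],[0,0,-0.06,0,0,0,0.0876],[0,0,-0.1,0,0,0,0.0876],[0,0,-0.1,0,0,0,0.0876]]
  ]
}}

```text
t: 32.45
eef_pos: [0.5941, -0.064, 0.157]
ee_rot: [-3.128, 0.002, -1.78]
force: [0.5, 1.0, 0.2]
width: 0.0871
```

```bash
python3 - <<'E'
from h import *
rel([.3790,-.3106,.14],-174.5)
save("w15",optics.grab_frame("wrist"))
E
```

```text
t 32.45 pos [ 0.5941 -0.064   0.157 ] rpy [-1.7924e+02  1.3000e-01 -1.0197e+02] w 0.0871 F [0.5 1.  0.2]
   -> [0.379, -0.3106, 0.14] -174.5 : shift [0.2859 0.1595 0.0142] rot [-0.57  0.6  72.52]
```

View pics/w15.png

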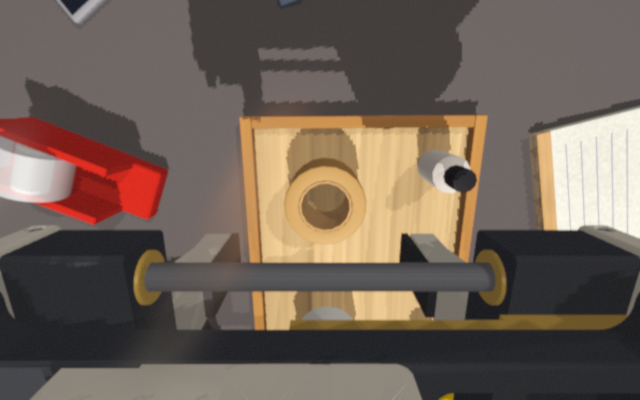

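The tape roll stands back at (326,203) and the bottle is undisturbed. On to the battery tub.

Emit:
{"op": "jog_arm", "data": {
  "motion": [
    [[0.032,0.018,0,0,0,8,0.0876],[0.064,0.036,0,0,0,16,0.0876],[0.097,0.054,0,0,0,24,0.0876],[0.13,0.072,0,0,0,32,0.0876],[0.162,0.09,0,0,0,40,0.0876],[0.195,0.108,0,0,0,48,0.0876],[0.227,0.127,0,0,0,56,0.0876],[0.26,0.145,0.005,0,0,64,0.0876]]
  ]
}}

```text
t: 33.3
eef_pos: [0.3955, -0.2888, 0.147]
ee_rot: [-3.139, 0.01, -2.903]
force: [0.7, -0.8, 0.5]
width: 0.0875
```

```bash
python3 - <<'E'
from h import *
rel([.3790,-.3106,.14],-174.5)
E
```

```text
t 33.30 pos [ 0.3955 -0.2888  0.147 ] rpy [-179.86    0.56 -166.33] w 0.0875 F [ 0.7 -0.8  0.5]
   -> [0.379, -0.3106, 0.14] -174.5 : shift [ 0.0212 -0.0173  0.0068] rot [-0.1   0.57  8.17]
```

Emit:
{"op": "jog_arm", "data": {
  "motion": [
    [[0.021,-0.017,0.007,0,0.6,8.2,0.0876],[0.021,-0.017,0.007,0,0.6,8.2,0.0876],[0.021,-0.017,0.007,0,0.6,8.2,0.0876],[0.021,-0.017,0.007,0,0.6,8.2,0.0876]]
  ]
}}

```text
t: 33.7
eef_pos: [0.3794, -0.31, 0.1395]
ee_rot: [-3.14, -0.001, -3.045]
force: [0.4, 0.0, 0.6]
width: 0.0875
```

```bash
python3 - <<'E'
from h import *
st=arm.get_state(); im=optics.grab_frame("wrist"); save("w16",im)
rel([.3787,-.3106,.0475],-174.5)
c=cam("wrist",st)
for dx,dy in ((-30,-30),(-30,30),(30,30),(30,-30)):
    v=Ro.from_euler('z',5.5,degrees=True).apply([dx/1e3,dy/1e3,0]); print(proj(c,np.array([.3787,-.3106,.056])+v).round(1))
E
```

```text
t 33.75 pos [ 0.3796 -0.3099  0.1397] rpy [-1.7990e+02 -2.0000e-02 -1.7443e+02] w 0.0876 F [-0.   0.5  0.6]
   -> [0.3787, -0.3106, 0.0475] -174.5 : shift [ 0.001  -0.0005  0.0922] rot [-0.1  -0.02  0.07]
[275.2 174.1]
[359.3 174.2]
[356.6 251.6]
[278.1 251.5]
```

View pics/w16.png

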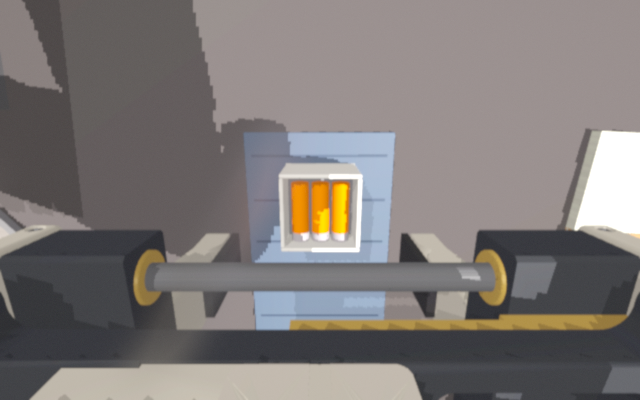

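The tub is where I expected it (rim 281–360, 172–250). Grasping.

Emit:
{"op": "jog_arm", "data": {
  "motion": [
    [[0.001,0.001,0.03,0,0,0,0.0876],[0.001,0.001,0.065,0,0,0,0.0876],[0.001,0.001,0.088,0,0,0,0.0876],[0.001,0.001,0.093,0,0,0,0.0876],[0.001,0.001,0.093,0,0,0,0.05],[0.001,0.001,0.093,0,0,0,0.05],[0.001,0.001,0.093,0,0,0,0.05],[0.001,0.001,0.093,0,0,0,0.05]]
  ],
  "newtons": 15
}}

```text
t: 34.55
eef_pos: [0.3793, -0.3093, 0.0478]
ee_rot: [-3.139, 0.002, -3.044]
force: [-0.9, -1.9, 0.8]
width: 0.061
```

Emit:
{"op": "jog_arm", "data": {
  "motion": [
    [[0,0,0,0,0,0,0.05],[0,0,0,0,0,0,0.05]]
  ],
  "newtons": 20
}}

```text
t: 34.75
eef_pos: [0.3794, -0.3094, 0.0482]
ee_rot: [-3.139, 0.002, -3.044]
force: [-0.1, -0.8, -1.4]
width: 0.0601
```

```bash
python3 - <<'E'
from h import *
rel([.5421,.0228,.15],166.7)
E
```

```text
t 34.75 pos [ 0.3794 -0.3094  0.0482] rpy [-1.7984e+02  1.4000e-01 -1.7442e+02] w 0.0601 F [-0.1 -0.8 -1.4]
   -> [0.5421, 0.0228, 0.15] 166.7 : shift [-0.1945  0.3145 -0.1023] rot [-0.14  0.16 18.88]
```

Emit:
{"op": "jog_arm", "data": {
  "motion": [
    [[0,0,-0.02,0,0,0,0.05],[0,0,-0.06,0,0,0,0.05],[0,0,-0.1,0,0,0,0.05],[-0.008,0.014,-0.11,0,0,1,0.05],[-0.028,0.045,-0.11,0,0,3,0.05],[-0.052,0.085,-0.11,0,0,5,0.05],[-0.077,0.125,-0.11,0,0,7,0.05],[-0.102,0.165,-0.11,0,0,9,0.05]]
  ]
}}

```text
t: 35.55
eef_pos: [0.4647, -0.1334, 0.1582]
ee_rot: [-3.139, 0.003, 3.08]
force: [0.8, -0.3, -2.9]
width: 0.0598
```

```bash
python3 - <<'E'
from h import *
rel([.5421,.0228,.14],166.7)
E
```

```text
t 35.55 pos [ 0.4647 -0.1334  0.1582] rpy [-179.87    0.18  176.45] w 0.0598 F [ 0.8 -0.3 -2.9]
   -> [0.5421, 0.0228, 0.14] 166.7 : shift [-0.0675  0.1607  0.018 ] rot [-0.11  0.19  9.75]
```

Emit:
{"op": "jog_arm", "data": {
  "motion": [
    [[-0.017,0.04,0,0,0,2.5,0.05],[-0.034,0.08,0,0,0,5,0.05],[-0.05,0.12,0,0,0,7.5,0.05],[-0.067,0.158,0.005,0,0,9.7,0.05],[-0.0675,0.1605,0.018,0,0,9.7,0.05],[-0.0675,0.1605,0.018,0,0,9.7,0.05],[-0.0675,0.1605,0.018,0,0,9.7,0.05]]
  ]
}}

```text
t: 36.25
eef_pos: [0.5413, 0.0221, 0.1397]
ee_rot: [-3.139, 0.002, 2.911]
force: [0.2, -0.0, -1.6]
width: 0.06
```

```bash
python3 - <<'E'
from h import *
rel([.5421,.0228,.0522],166.7)
save("w17",optics.grab_frame("wrist"))
E
```

```text
t 36.25 pos [0.5413 0.0221 0.1397] rpy [-1.7985e+02  1.2000e-01  1.6676e+02] w 0.0600 F [ 0.2 -0.  -1.6]
   -> [0.5421, 0.0228, 0.0522] 166.7 : shift [-0.0004  0.0011  0.0875] rot [-0.15  0.12  0.06]
```

View pics/w17.png

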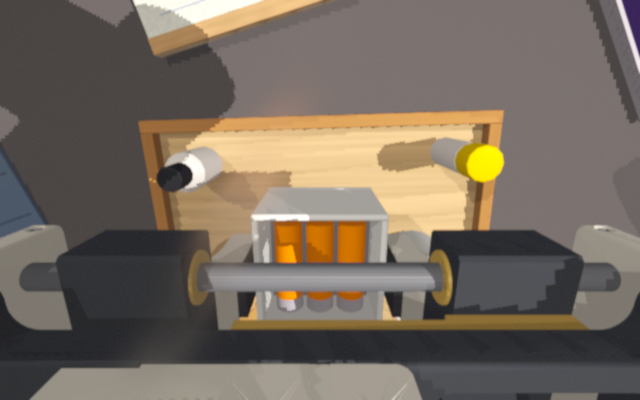

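Emit:
{"op": "jog_arm", "data": {
  "motion": [
    [[0,0.001,0.03,0,0,0,0.05],[0,0.001,0.058,0,0,0,0.05],[0,0.001,0.075,0,0,0,0.05],[0,0.001,0.083,0,0,0,0.05],[0,0.001,0.087,0,0,0,0.05],[0,0.001,0.089,0,0,0,0.05],[0,0.001,0.089,0,0,0,0.05]]
  ]
}}

```text
t: 37.0
eef_pos: [0.5426, 0.0225, 0.052]
ee_rot: [-3.14, 0.004, 2.91]
force: [0.1, 0.0, -2.1]
width: 0.0603
```

```bash
python3 - <<'E'
from h import *
rel([.5421,.0228,.0522],166.7)
E
```

```text
t 37.00 pos [0.5426 0.0225 0.052 ] rpy [-179.92    0.25  166.73] w 0.0603 F [ 0.1  0.  -2.1]
   -> [0.5421, 0.0228, 0.0522] 166.7 : shift [ 0.0006  0.0002 -0.0002] rot [-0.08  0.25  0.03]
```

Emit:
{"op": "jog_arm", "data": {
  "motion": [
    [[0,0,0.001,0,0,0,0.05],[0,0,0.002,0,0,0,0.05],[0,0,0.002,0,0,0,0.05]]
  ]
}}

```text
t: 37.3
eef_pos: [0.5433, 0.0227, 0.0517]
ee_rot: [-3.141, 0.006, 2.911]
force: [-2.5, -0.8, 10.3]
width: 0.0599
```

Contact now, at 10 N. Releasing and backing off.

Emit:
{"op": "jog_arm", "data": {
  "motion": [
    [[0,0,-0.0005,0,0,0,0.0876],[0,0,-0.0005,0,0,0,0.0876],[0,0,-0.0005,0,0,0,0.0876],[0,0,-0.0005,0,0,0,0.0876],[0,0,-0.02,0,0,0,0.0876],[0,0,-0.06,0,0,0,0.0876],[0,0,-0.1,0,0,0,0.0876],[0,0,-0.14,0,0,0,0.0876]]
  ]
}}

```text
t: 38.1
eef_pos: [0.5421, 0.0228, 0.193]
ee_rot: [-3.14, 0.005, 2.91]
force: [1.5, 0.9, -0.2]
width: 0.0879
```

```bash
python3 - <<'E'
from h import *
rel([.45,-.25,.25],166.7)
E
```

```text
t 38.10 pos [0.5421 0.0228 0.193 ] rpy [-179.93    0.31  166.76] w 0.0879 F [ 1.5  0.9 -0.2]
   -> [0.45, -0.25, 0.25] 166.7 : shift [ 0.0269 -0.2868 -0.0568] rot [-0.07  0.31  0.06]
```

Emit:
{"op": "jog_arm", "data": {
  "motion": [
    [[0.005,-0.045,-0.02,0,0,0,0.0876],[0.009,-0.09,-0.04,0,0,0,0.0876],[0.013,-0.135,-0.057,0,0,0,0.0876],[0.017,-0.18,-0.057,0,0,0,0.0876],[0.022,-0.225,-0.057,0,0,0,0.0876],[0.027,-0.27,-0.057,0,0,0,0.0876],[0.027,-0.315,-0.057,0,0,0,0.0876],[0.027,-0.315,-0.057,0,0,0,0.0876]]
  ]
}}

```text
t: 38.9
eef_pos: [0.4417, -0.2813, 0.2499]
ee_rot: [-3.14, 0.005, 2.906]
force: [-0.2, 0.4, -0.6]
width: 0.0874
```

```bash
python3 - <<'E'
from h import *
im=optics.grab_frame("top"); save("t4",im); save("crop4",im[110:245,220:395],4.4)
save("s4",optics.grab_frame("scene"))
E
```

```text
(no output)
```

View pics/crop4.png

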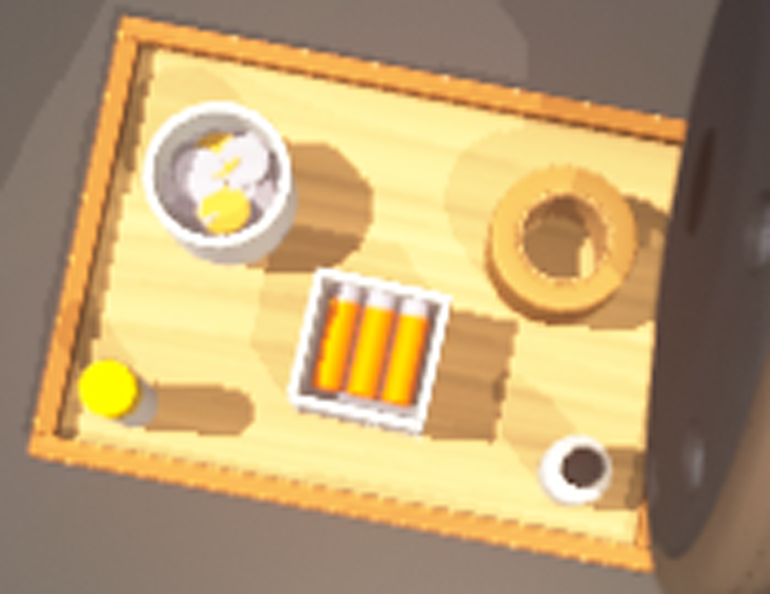

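View pics/s4.png

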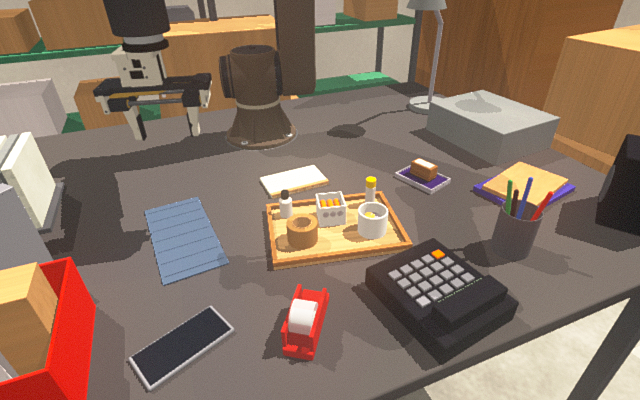

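All three rims match the start picture to within 1–2 crop pixels, under 1 mm: coin (218,175), tape (562,240), battery (370,350). The bystanders have not moved, and the stamp is flat on the pad. Handing in.

```bash
python3 -c "
from station import arm
print(arm.get_state()['t']); print(arm.job_done())"
```

```text
39.0
the job is handed in; nothing more can be done
None
```

The job is done and handed in at 39 s of the 128 s allowed. The battery tub, tape roll and coin tub went upright to the mat. With all three there, I set the stamp on the ink pad, then put each one back in the tray.

**Tubs and roll:** in the last top picture all three match the start picture to about 1 mm and stand upright. The glue stick and correction-fluid bottle have not moved.

**Stamp:** it lies flat and lengthwise on the pad. In the top view it is about 2 mm off centre and within about 0.2° of the pad's angle.

**Disagreements:**
- **Stamp direction:** the text says the stamp's length lay along the tray's y, but the pictures showed it along the tray's x. I went by the pictures, and the 34 mm grip width agreed.
- **Stamp-to-tub gap:** the battery tub stood only 1–2 mm in front of the stamp, not the roughly 10 mm stated. The stamp stayed put when I lifted the tub away.
- **Cameras:** the top and wrist cameras differed by 2–4 mm in y, so I used values in between.
- **Coin tub on the mat:** it landed about 5 mm from where I planned, still well on the mat, and I measured it again before picking it up.

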